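# Pin the stage plate in line on a microscope stand

### The job

The stage plate on the microscope stand has shifted out of line with the carrier under it. Take the tapered pin from the rack and work it down through the big hole in the plate and the hole below, so that its taper draws the plate into line, until its collar sits flat on the plate; then put the straight pin into the small hole until its collar sits flat too, and leave both in. Feel the pins home and do not force them, and leave the thumbscrew in the rack and the other things on the desk where they are.

Things in the scene. Friction and masses are not known exactly. Their poses are not given: they have to be found in the camera images.
- stand: low stage stand, bolted down: cream cast base 235 x 190 x 30 high; two steel ways 170 long along its y, up to z 78; an aluminium carrier slide (12 thick, top at z 90) clamped hard on the ways, its middle at an unknown place within 8 mm of the stand's along y; on it, on crossed slides, the loose stage plate (see plate_mid). Origin: on the table under the middle of the ways; z up, x away from the robot at yaw 0
- plate_mid (a point): middle of the top face (z 103) of the grey stage plate, 118 x 150 x 10, with a 50 dia opening here. It slides freely over the carrier along x and y (axes of the stand; it cannot turn), with 5 N of drag in each. Plate and carrier have the same big and small holes; at the start the plate stands up to 8 off, either way in x and in y, from where they line up (crescents of the carrier show through the plate's holes)
- big_hole (a point): centre of the mouth of the stage plate's big through hole, 20 dia, on the plate's top face, 50 to the -y side of plate_mid; axes as there; it moves with the plate. 3 below the 10 thick plate (its top 13 below this point) lies the 12 thick carrier with its own 20 dia through hole, which does not move; below that there is free room for the pin's nose
- small_hole (a point): centre of the mouth of the stage plate's small through hole, 13.5 dia, on the plate's top face, 50 to the +y side of plate_mid; axes as there; the carrier has an 13.5 dia through hole below it when in line
- taper_grip (a point): point to grip on the tapered pin (steel, 0.14 kg): middle of its upright round head, 22 dia, from 20 below this point to 16 above; z is the pin's axis, up. Below the head a collar 30 dia x 4, then a shank (see taper_seat); the tip is 87 below this point. It hangs in the rack by its collar; of the three pieces there it has the thick tall head
- taper_seat (a point): on the tapered pin's axis at its collar's flat underside, 24 below taper_grip; z up along the pin. Below it the shank is 19 dia for 15, then tapers straight over 48 to a blunt tip 4 dia, 63 below this point. Home = this point at the mouth of the big hole
- dowel_grip (a point): point to grip on the straight pin (steel, 0.07 kg): middle of its upright round head, 14 dia, from 18 below this point to 14 above; z is its axis, up. Below the head a collar 28 dia x 4, then a shank (see dowel_seat). It hangs in the rack by its collar; of the three pieces there it has the slim tall head
- dowel_seat (a point): on the straight pin's axis at its collar's flat underside, 22 below dowel_grip; z up along the pin. Below it the shank is 12 dia, 40 long, the last 4 bevelled to 7.6 dia. Home = this point at the mouth of the small hole
- taper_pin: the tapered pin as a whole; origin and axes as taper_seat
- dowel: the straight pin as a whole; origin and axes as dowel_seat
- rack: fixed aluminium pin rack, 70 x 190 x 78 high; in its top shelf (8 thick) a row of three holes 21 dia, 60 apart along its y, in which the two pins and a short thumbscrew hang in any order by their collars, free to be lifted straight out; origin: centre of its underside
- thumbscrew: bystander in the rack: low, wide, black round head 30 dia x 12 high; origin: centre of the head's underside
- eyepiece: bystander: black eyepiece standing on end, 38 dia x 60 high; origin: centre of its foot
- objective: bystander: steel microscope objective standing on its thread end, 24 dia x 42 high; origin: centre of its foot
- screwdriver: bystander: small screwdriver lying down, 170 long; origin: near its middle
- oil_bottle: bystander: small closed amber bottle, 32 dia x 62 high; origin: centre of its foot
- dish: bystander: shallow white dish, 86 dia x 14 high; origin: centre of its foot
- slide_box: bystander: flat wooden slide box, 100 x 170 x 34; origin: centre of its underside
- lens_cap: bystander: black lens cap lying flat, 48 dia x 12 high; origin: centre of its underside
Mind the look-alikes: they are no part of the job. Leave any purple or yellow look-alike of the dowel alone.

How it is judged:
On the way, in this order (a step that is already met when the one before it is completed fails the run):
1. the tapered pin is home in the big hole: collar flat on the plate (z of taper_seat in the frame of big_hole below 0.002 m and horizontal distance between taper_seat and big_hole below 0.003 m and angle between taper_seat's own z axis and vertical below 0.06 rad), for 0.2 s.
2. the straight pin is home in the small hole, the tapered pin still home (all of step 1 and z of dowel_seat in the frame of small_hole below 0.002 m and horizontal distance between dowel_seat and small_hole below 0.003 m and angle between dowel_seat's own z axis and vertical below 0.06 rad), for 0.2 s.
At the end, for the whole second after the job is handed in: Both pins are let go and at rest, home in their holes: the tapered one in the big hole, the straight one in the small hole, each collar within 2 mm of the plate's face, within 3 mm of the hole's centre and upright within 0.06 rad (all of step 2 and linear speed of each of taper_pin, dowel below 0.02 m/s); the robot touches nothing.
It fails at once if a pin is forced: more than 40 N between a pin and the stand, its carrier or its plate (contact force between any of taper_pin, dowel and stand above 40 N).
It fails at once if the thumbscrew is moved more than 20 mm from its place in the rack (distance of thumbscrew from where it was at the start of the episode above 0.02 m).
It fails at once if another thing on the desk is moved more than 25 mm (distance of any of eyepiece, objective, screwdriver, oil_bottle, dish, slide_box, lens_cap from where it was at the start of the episode above 0.025 m).
It also fails if it takes over 72 s, if anything falls off the work surface, if the arm or the gripper's body presses on something with over 40 N, if the wrist force passes 120 N, or if a joint passes its speed limit or range.

### The arm

A 6-joint arm with a two-finger parallel gripper is mounted at the origin on the work surface. World frame = base frame: x ahead of the robot, y to its left, z up, the work surface at z = 0. Lengths are in m, angles in rad, forces in N, time in s.
With the tool pointing down it reaches from about 0.275 to 1 m from the base axis. Payload 8.4 kg.
Tool frame: the origin (TCP) lies between the finger pads; the fingertips stand 25 mm ahead of it and the grasp point (between the pads) lies 6 mm ahead of it (ctrl.finger_overhang is the z of the fingertips in the tool frame, in m); z points along the fingers, y is the direction in which the jaws open and shut (so a half turn about z gives the same grasp; the last joint's range is limited). The gripper opens to 85 mm and grips with 20 to 120 N. Pads are 22 mm wide; open, the fingers measure 114 mm over their backs; the gripper's body (76 mm by 85 mm) begins 54 mm behind the grasp point. The pads swing forward as they close: fully open they stand 13 mm farther back than shut.
Start: joints at [-1.293, 0.353, 1.633, -0, 1.155, -0.002], TCP at [0.173, -0.601, 0.256] pointing down, gripper open.
Joint ranges: [-2.63, 2.63], [-0.92, 2.1], [0.06, 2.66], [-1.3, 4.44], [0, 2.69], [-3.02, 3.02]. Speed limits (rad/s): [2.22, 2.22, 2.79, 3.14, 3.14, 3.14].

### API

Orientations are given as a unit quaternion [w, x, y, z].
In Python, from cell import ctrl gives the robot as it stands. The module is installed in compiled form; this text tells all that it offers.
- The arm moves only by the tool arm_command, never from a script. Its argument "plan" is a list that holds one entry, the list of rows, each a list of 7 numbers: the shift along the tool's x, y, z in cm, then the turn, a rotation vector about the tool's x, y, z in rad, then the closure in counts, from 0 (fully open) to 255 (shut). In form: [[[dx, dy, dz, rx, ry, rz, grip], ...]]. A call has 1 to 20 rows; each row is the pose to reach, as a shift and turn from the pose commanded when the call began, along the tool's axes at that moment; what a row does not reach only later rows make up. A row lasts 1/12 s, in which the tool goes at most 41.7 mm and 7.16 degrees, less where a joint would pass 70% of its speed; a pose out of reach is approached as far as the arm can. A call with a gripper value outside its range is refused whole. The fingers move at their own pace and stop on an object; "grip_force" is the grip in N (left out, the last holds). Time passes only in rows, so rows that repeat a pose let the fingers close. It gives the time, the measured TCP pose, the force and the opening at its end, in the units of the state.
- ctrl.observe(): the state, without advancing time (a new reading comes with each control period).
- ctrl.snapshot(name): name is "scene" or "top" or "wrist"; returns a dict with "img" (420x560x3 uint8, red, green, blue), "camera_matrix" (3x3 intrinsics, pixels), "R" (3x3) and "t" (3): a world point X has camera coordinates R X + t. Camera axes: x right, y down, z forward; pixel columns grow to the right and rows downward; lengths in m; the calibration is good to about 2 mm. A picture is of the moment at which its call begins. There is no depth.
- ctrl.job_done(): hands the job in, once; it reports no verdict.
The state is a dict: "time": time; "joint_pos": joint angles; "joint_velocities": joint speeds; "tau": joint torques, N m; "position": TCP position; "ee_rot": TCP orientation; "wrist_force": force on the tool from outside, world axes, zero at the start; "torque": the same for the moment, N m; "width": opening from 0.0 (shut) to 1.0 (fully open).
Only numpy, scipy, OpenCV 4.12 (cv2) and the standard library are available. Lean on these libraries where they do the work, as an engineer would, in place of code of your own. Each camera call takes 0.05 s, during which the arm holds its last target.

## Working session

There is one attempt and no reset: what is moved stays moved. The work goes in short steps, Python scripts to look and compute and a tool call to move; the robot and the scene stay as the last step left them, time stands still between calls to the robot, and variables do not carry over. Pictures are saved under pics/ and viewed, and the job is handed in when it is done.

Besides the shell and the picture viewer there is one more tool, called after "Emit:" by a JSON object that holds its "method" and its "body". arm_command: Moves the arm, as the interface text tells. Its arguments: {"type":"object","properties":{"plan":{"type":"array"},"grip_force":{"type":"number"}},"required":["plan"]}

```bash
mkdir -p pics; cat > h.py <<'E'
import numpy as np,cv2,pickle
from cell import ctrl
def snap(name,fn):
    s=ctrl.snapshot(name); cv2.imwrite('pics/'+fn+'.png',cv2.cvtColor(s['img'],cv2.COLOR_RGB2BGR)); pickle.dump(s,open('pics/'+fn+'.pkl','wb')); return s
def load(fn): return pickle.load(open('pics/'+fn+'.pkl','rb'))
def ray(s,u,v):
    d=np.linalg.inv(s['camera_matrix'])@np.array([u,v,1.0]); R=np.array(s['R']);t=np.array(s['t'])
    return -R.T@t, R.T@d
def onz(s,u,v,z):
    o,d=ray(s,u,v); return o+d*(z-o[2])/d[2]
def proj(s,X):
    c=np.array(s['R'])@np.array(X)+np.array(s['t']); p=s['camera_matrix']@c; return p[:2]/p[2]
E
python3 - <<'E'
from h import *
for n in ['scene','top','wrist']:
    s=snap(n,n+'0'); print(n,-np.array(s['R']).T@s['t'],s['camera_matrix'][0,0])
print(ctrl.observe(),ctrl.finger_overhang)
E
```

```text
scene [ 1.03378897 -0.59961242  0.64202622] 385.0965393049706
top [ 0.34481605 -0.07259572  1.50738045] 534.2797233506736
wrist [ 0.23778307 -0.58166526  0.37422598] 293.0855265081353
{'time': 0.15, 'joint_pos': array([-1.29339289e+00,  3.53515602e-01,  1.63396286e+00, -2.10940862e-07,
        1.15523279e+00, -2.39690337e-03]), 'joint_velocities': array([ 1.38598921e-03,  2.15500216e-04, -1.38749095e-03, -5.33243940e-05,
       -4.00393046e-04,  1.49637247e-04]), 'tau': array([ 6.31385001e-05, -6.05635071e+01, -3.42338777e+01,  6.09407812e-05,
        6.14504563e-03, -2.71359750e-05]), 'position': array([ 0.17250859, -0.60035801,  0.25571775]), 'ee_rot': array([-5.54009984e-04,  9.90229761e-01,  1.39444280e-01, -7.67593340e-05]), 'wrist_force': array([-0.23392089,  0.73646673, -0.12684547]), 'torque': array([ 0.02224066, -0.00038801, -0.05255426]), 'width': 1.0016827120091603} 0.025
```

View pics/top0.png

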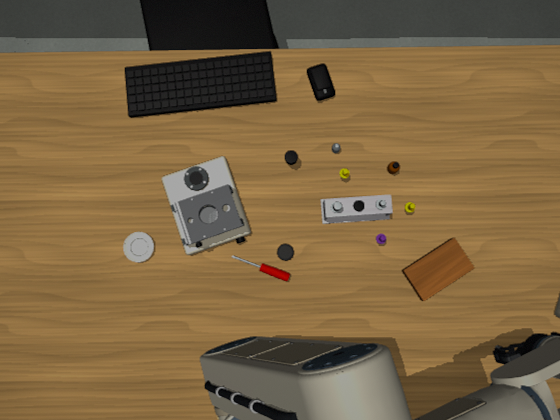

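View pics/scene0.png

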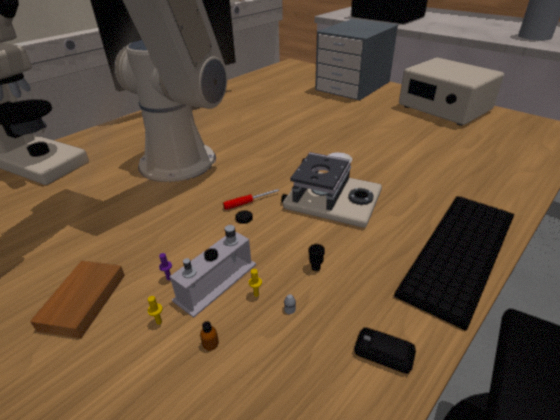

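View pics/wrist0.png

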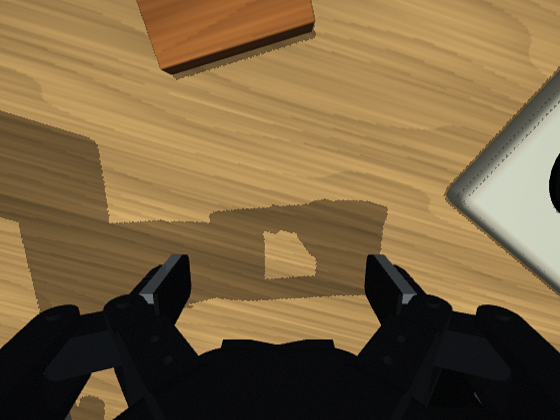

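The top view shows the rack around (357,208), with the thick head at its left end (337,207), the thumbscrew in the middle (359,206) and the slim head at its right end (382,204). The stand is around (207,207). I'll zoom in on both.

```bash
python3 - <<'E'
from h import *
s=load('top0'); im=cv2.cvtColor(s['img'],cv2.COLOR_RGB2BGR)
a=cv2.resize(im[150:260,155:255],None,fx=5,fy=5,interpolation=cv2.INTER_CUBIC)
cv2.imwrite('pics/a.png',a)
b=cv2.resize(im[180:250,310:420],None,fx=7,fy=7,interpolation=cv2.INTER_CUBIC)
cv2.imwrite('pics/b.png',b)
s=load('scene0'); im=cv2.cvtColor(s['img'],cv2.COLOR_RGB2BGR)
cv2.imwrite('pics/c.png',cv2.resize(im[215:315,150:270],None,fx=6,fy=6,interpolation=cv2.INTER_CUBIC))
cv2.imwrite('pics/d.png',cv2.resize(im[145:225,280:390],None,fx=7,fy=7,interpolation=cv2.INTER_CUBIC))
E
```

```text
(no output)
```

View pics/a.png

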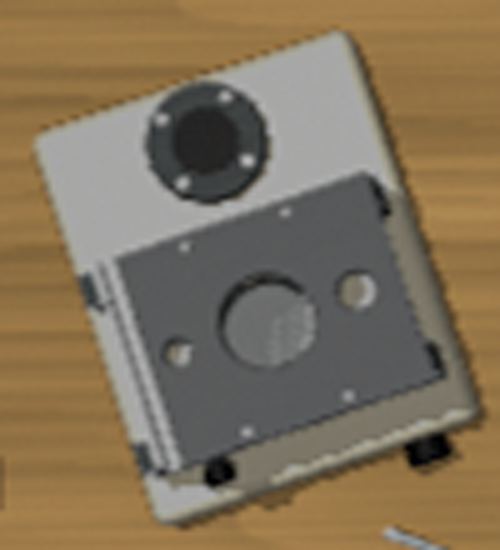

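View pics/b.png

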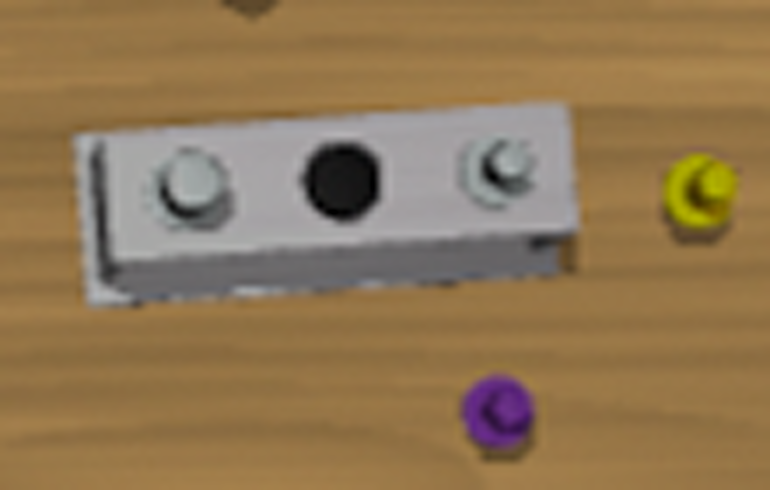

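View pics/c.png

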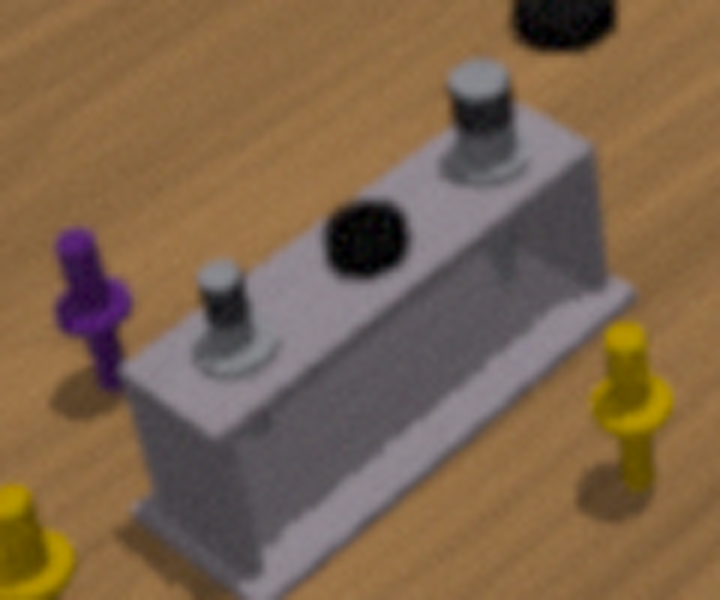

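View pics/d.png

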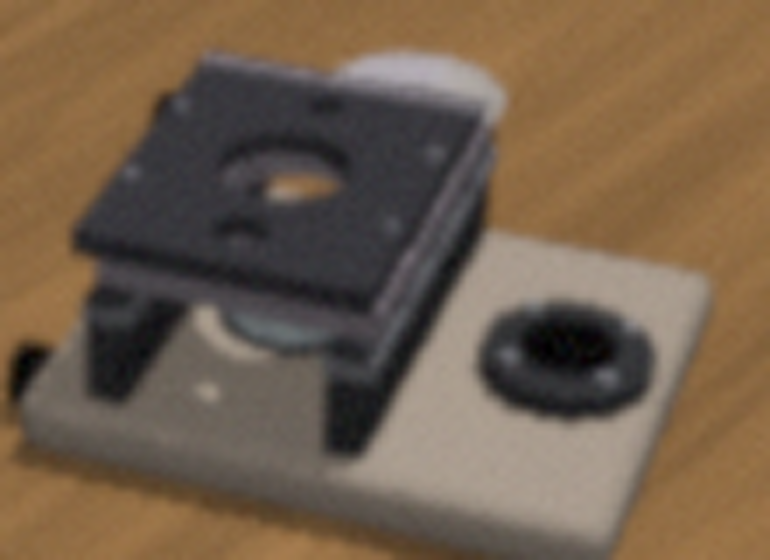

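```bash
python3 - <<'E'
from h import *
s=load('top0')
T=onz(s,337.9,205.7,.118);D=onz(s,383.4,202.9,.114);S=onz(s,358.7,205.9,.090)
B=onz(s,226.4,208.2,.103);M=onz(s,190.6,220.4,.103);O=onz(s,(267+0)/5+155,320/5+150,.103)
for n,p in zip('TDSBMO',[T,D,S,B,M,O]): print(n,p.round(4))
print(np.linalg.norm(T-S),np.linalg.norm(D-S),np.linalg.norm(B-M),np.degrees(np.arctan2(-(M-B)[0],(M-B)[1])), np.degrees(np.arctan2(-(T-D)[0],(T-D)[1])))
s=load('scene0')
for n,p in zip('TDBM',[T,D,B,M]): print(n,proj(s,p))
w=load('wrist0'); st=ctrl.observe()
from scipy.spatial.transform import Rotation as Ro
q=st['ee_rot']; R=Ro.from_quat([q[1],q[2],q[3],q[0]]).as_matrix()
print(R.round(3)); C=-np.array(w['R']).T@w['t']; print('cam in tool',R.T@(C-st['position'])); print(R.T@np.array(w['R']).T)
E
```

```text
T [ 0.5139 -0.2113  0.118 ]
D [ 0.5201 -0.3315  0.114 ]
S [ 0.516  -0.2697  0.09  ]
B [0.5132 0.0824 0.103 ]
M [0.4821 0.177  0.103 ]
O [0.4984 0.13   0.103 ]
0.06475410900615707 0.06643430962172939 0.09953883344118991 18.20834315521216 2.9581765067677095
T [228.43110103 227.05768685]
D [184.68846216 259.80682235]
B [313.20068448 176.7274728 ]
M [325.42834383 159.09862717]
[[ 0.961  0.276 -0.   ]
 [ 0.276 -0.961  0.001]
 [ 0.    -0.001 -1.   ]]
cam in tool [ 6.78985482e-02 -7.19157652e-05 -1.18508055e-01]
[[-5.53407950e-04 -9.63928886e-01 -2.66159345e-01]
 [ 9.99999577e-01 -7.28816993e-04  5.60266015e-04]
 [-7.34038049e-04 -2.66158923e-01  9.63928882e-01]]
```

Emit:
{"method": "arm_command", "body": {"plan": [[[10, -5.5, 0, 0, 0, -0.12, 0], [20, -11, 0, 0, 0, -0.4, 0], [30, -16.5, 0, 0, 0, -0.8, 0], [42.3, -23, -0.4, 0, 0, -1.34, 0], [42.3, -23, -0.4, 0, 0, -1.34, 0], [42.3, -23, -0.4, 0, 0, -1.34, 0], [42.3, -23, -0.4, 0, 0, -1.34, 0], [42.3, -23, -0.4, 0, 0, -1.34, 0], [42.3, -23, -0.4, 0, 0, -1.34, 0], [42.3, -23, -0.4, 0, 0, -1.34, 0], [42.3, -23, -0.4, 0, 0, -1.34, 0], [42.3, -23, -0.4, 0, 0, -1.34, 0], [42.3, -23, -0.4, 0, 0, -1.34, 0], [42.3, -23, -0.4, 0, 0, -1.34, 0], [42.3, -23, -0.4, 0, 0, -1.34, 0], [42.3, -23, -0.4, 0, 0, -1.34, 0], [42.3, -23, -0.4, 0, 0, -1.34, 0]]]}}

```text
time: 1.57
position: [0.5148, -0.2638, 0.2602]
ee_rot: [-0.0, 0.69, 0.724, -0.0]
wrist_force: [0.7, -1.1, 0.6]
width: 1.003
```

```bash
python3 - <<'E'
from h import *
s=snap('wrist','w1'); o=ctrl.observe(); print(o['time'],o['position'],o['ee_rot'],o['joint_pos'].round(3),o['width'])
for n,p in dict(T=[.5139,-.2113,.118],D=[.5201,-.3315,.114],S=[.516,-.2697,.094]).items(): print(n,proj(s,p))
E
```

```text
1.6167 [ 0.51486229 -0.26377897  0.26031432] [-2.13457651e-05  6.90207676e-01  7.23611329e-01 -8.58572569e-05] [-0.476  0.277  1.731 -0.     1.133 -0.523] 0.9980211065713076
T [278.63758409 145.51525708]
D [279.0653846  268.89413432]
S [277.83372191 203.55840393]
```

View pics/w1.png

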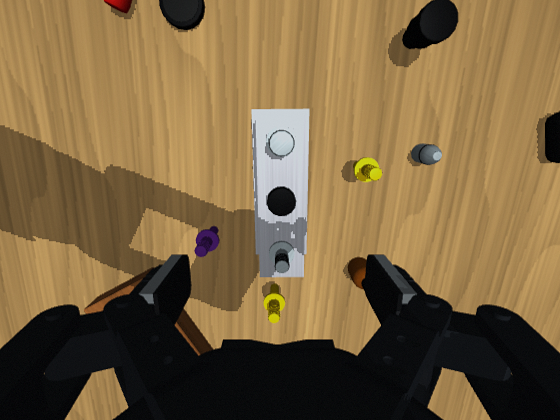

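The wrist view shows the thick head at (282,142), the thumbscrew at (281,201) and the slim head's top near (282,265). I'll zoom for accuracy.

```bash
python3 - <<'E'
from h import *
s=load('w1'); im=cv2.cvtColor(s['img'],cv2.COLOR_RGB2BGR)
cv2.imwrite('pics/e.png',np.hstack([cv2.resize(im[120:170,255:310],None,fx=7,fy=10,interpolation=cv2.INTER_CUBIC),cv2.resize(im[235:285,255:310],None,fx=7,fy=10,interpolation=cv2.INTER_CUBIC)]))
E
```

```text
(no output)
```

View pics/e.png

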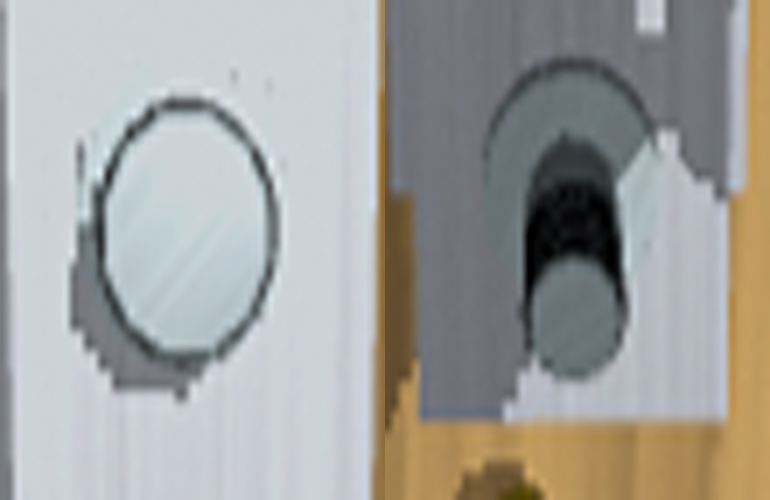

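```bash
python3 - <<'E'
from h import *
from scipy.spatial.transform import Rotation as Ro
s=load('w1')
T=onz(s,281.4,142.55,.118);D=onz(s,282,266.2,.114);S=onz(s,281,201,.094)
print(T,D,S,np.linalg.norm((T-D)[:2]))
o=ctrl.observe();q=o['ee_rot'];R=Ro.from_quat([q[1],q[2],q[3],q[0]]).as_matrix();print(R.round(3))
for p in (T,D): print(R.T@(np.array([p[0],p[1],.26])-o['position'])*100)
E
```

```text
[ 0.5161775  -0.20866758  0.118     ] [ 0.52286538 -0.32842812  0.114     ] [ 0.51904211 -0.26691011  0.094     ] 0.11994712925998727
[[-0.047  0.999 -0.   ]
 [ 0.999  0.047 -0.   ]
 [-0.    -0.    -1.   ]]
[5.49878041 0.39165143 0.03088951]
[-6.49549492  0.49410332  0.03192477]
```

Emit:
{"method": "arm_command", "body": {"plan": [[[2, 0.2, 2, 0, 0, 0, 0], [4, 0.4, 4, 0, 0, 0, 0], [5.5, 0.4, 6, 0, 0, 0, 0], [5.5, 0.4, 6, 0, 0, 0, 0], [5.5, 0.4, 6, 0, 0, 0, 0], [5.5, 0.4, 6, 0, 0, 0, 0]]]}}

```text
time: 2.12
position: [0.5174, -0.2088, 0.2012]
ee_rot: [0.001, 0.69, 0.724, 0.0]
wrist_force: [0.4, -0.5, 0.1]
width: 1.002
```

```bash
python3 - <<'E'
from h import *
s=snap('wrist','w2'); o=ctrl.observe(); print(o['time'],o['position'],o['wrist_force'])
print(proj(s,[.5162,-.2087,.118]))
E
```

```text
2.1667 [ 0.51767005 -0.20900209  0.20157744] [-0.44004265  0.20919662  0.19318863]
[274.9143435  223.94242759]
```

View pics/w2.png

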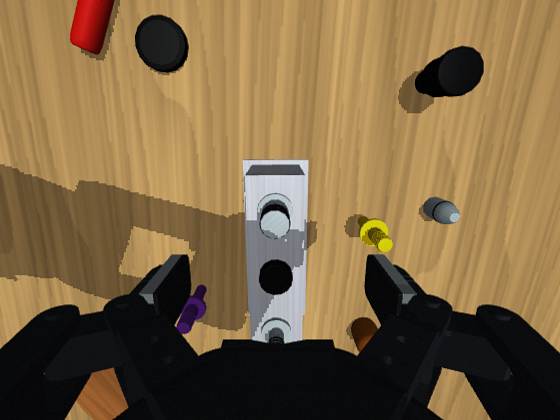

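Emit:
{"method": "arm_command", "body": {"plan": [[[0, -0.15, 2, 0, 0, 0, 90], [0, -0.15, 4.5, 0, 0, 0, 90], [0, -0.15, 7, 0, 0, 0, 90], [0.1, -0.15, 8.6, 0, 0, 0, 90], [0.1, -0.15, 8.6, 0, 0, 0, 90], [0.1, -0.15, 8.6, 0, 0, 0, 90], [0.1, -0.15, 8.6, 0, 0, 0, 150], [0.1, -0.15, 8.6, 0, 0, 0, 255], [0.1, -0.15, 8.6, 0, 0, 0, 255], [0.1, -0.15, 8.6, 0, 0, 0, 255], [0.1, -0.15, 8.6, 0, 0, 0, 255], [0.1, -0.15, 8.6, 0, 0, 0, 255], [0.1, -0.15, 8.6, 0, 0, 0, 255]]], "grip_force": 40}}

```text
time: 3.25
position: [0.5163, -0.2074, 0.1159]
ee_rot: [0.001, 0.69, 0.724, 0.0]
wrist_force: [-1.0, -0.6, 5.6]
width: 0.238
```

```bash
python3 - <<'E'
from h import *
s=snap('wrist','w3'); o=ctrl.observe(); print(o['time'],o['position'],o['wrist_force'],o['width']*85)
E
```

```text
3.3 [ 0.51629031 -0.20732842  0.11592378] [-1.95162293 -1.15336045  5.68836329] 20.330696774498424
```

View pics/w3.png

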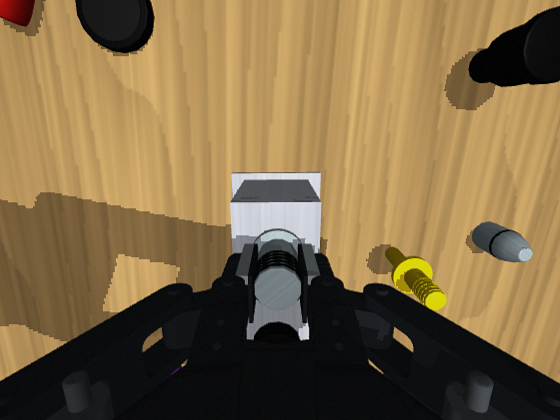

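Emit:
{"method": "arm_command", "body": {"plan": [[[0, 0, -1.5, 0, 0, 0, 255], [0, 0, -4, 0, 0, 0, 255], [0, 0, -7, 0, 0, 0, 255], [0, 0, -10, 0, 0, 0, 255], [1, 0.1, -11, 0, 0, 0, 255], [4, 0.6, -11, 0, 0, 0, 255], [7.5, 1.1, -11, 0, 0, -0.05, 255], [11, 1.6, -11, 0, 0, -0.1, 255], [14.5, 2.1, -11, 0, 0, -0.2, 255], [18, 2.6, -11, 0, 0, -0.27, 255], [20.5, 3, -11, 0, 0, -0.27, 255], [21.5, 3.2, -11, 0, 0, -0.27, 255], [21.5, 3.2, -11, 0, 0, -0.27, 255], [21.5, 3.2, -11, 0, 0, -0.27, 255], [21.5, 3.2, -11, 0, 0, -0.27, 255]]]}}

```text
time: 4.55
position: [0.5366, 0.0089, 0.2241]
ee_rot: [-0.0, 0.586, 0.81, -0.0]
wrist_force: [0.1, -0.6, -1.9]
width: 0.241
```

```bash
python3 - <<'E'
from h import *
s=snap('wrist','w4'); o=ctrl.observe(); print(o['time'],o['position'],o['ee_rot'],o['wrist_force'],o['width']*85)
print(proj(s,[.5132,.0824,.103]),proj(s,[.4821,.177,.103]))
E
```

```text
4.6 [0.53666115 0.00856714 0.22419968] [ 3.48751943e-05  5.86242381e-01  8.10135691e-01 -1.78074801e-04] [ 0.60945094  0.37697529 -0.92432932] 20.479132727267885
[277.8447679  114.47888478] [277.97569161 -37.41336943]
```

View pics/w4.png

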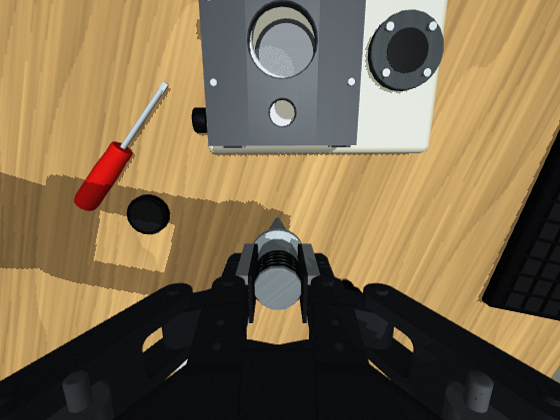

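The big hole shows at about (282,112) with a crescent of carrier inside it. The held pin is at (277,270). I'll zoom in on the crescent.

```bash
python3 - <<'E'
from h import *
s=load('w4'); im=cv2.cvtColor(s['img'],cv2.COLOR_RGB2BGR)
cv2.imwrite('pics/f.png',cv2.resize(im[88:138,257:312],None,fx=12,fy=12,interpolation=cv2.INTER_CUBIC))
cv2.imwrite('pics/g.png',cv2.resize(im[0:85,235:335],None,fx=7,fy=7,interpolation=cv2.INTER_CUBIC))
E
```

```text
(no output)
```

View pics/f.png

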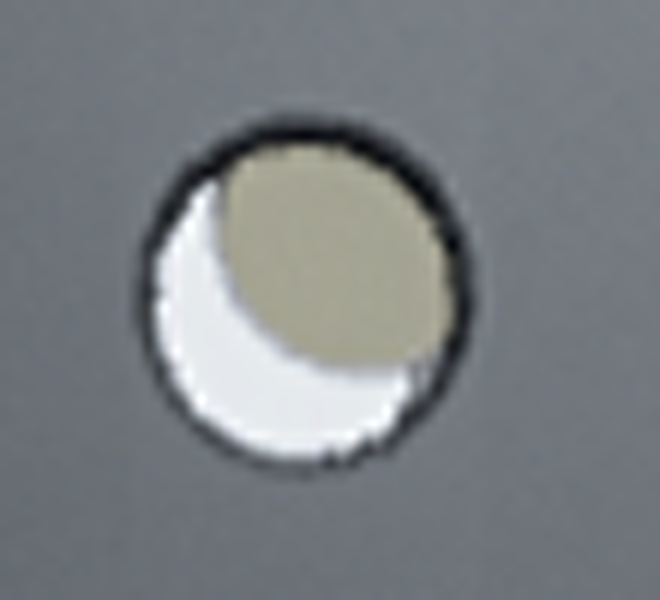

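View pics/g.png

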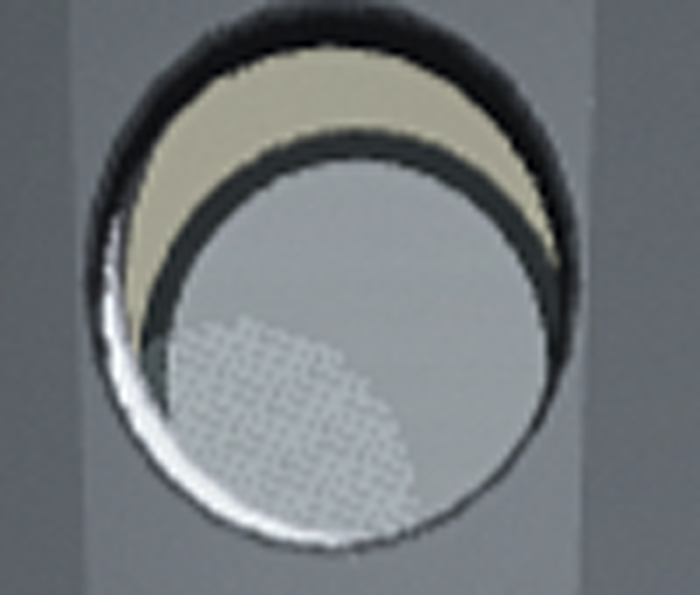

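```bash
cat >> h.py <<'E'
from scipy.optimize import least_squares
def circ(P,r=None):
    P=np.asarray(P)
    if r is None:
        f=lambda c: np.hypot(P[:,0]-c[0],P[:,1]-c[1])-c[2]; x0=[*P.mean(0),.01]
    else:
        f=lambda c: np.hypot(P[:,0]-c[0],P[:,1]-c[1])-r; x0=P.mean(0)
    q=least_squares(f,x0,loss='soft_l1',f_scale=3e-4); return q.x,np.sqrt(np.mean(f(q.x)**2))
E
python3 - <<'E'
from h import *
s=load('w4'); im=s['img'].astype(float); k=8
u0,v0=257,88
c=cv2.resize(im[v0:138,u0:312],None,fx=k,fy=k,interpolation=cv2.INTER_CUBIC)
def px(p): return ((p[0]+.5)/k-.5+u0,(p[1]+.5)/k-.5+v0)
g=c.mean(2); print(np.median(g))
# outer rim: union of dark/bright/beige vs grey(plate) ; radial scan
cx,cy=307/12*k,293/12*k
rim=[];car=[]
for a in np.arange(0,360,5):
    d=np.array([np.cos(np.radians(a)),np.sin(np.radians(a))])
    rr=np.arange(20*k/12*5,230*k/12,.5) if False else np.arange(9*k,17*k,.5)
    vals=np.array([g[int(round(cy+r*d[1])),int(round(cx+r*d[0]))] for r in rr])
    # from outside inward first place departing from plate grey
    pg=vals[-8:].mean(); out=np.where(np.abs(vals-pg)>25)[0]
    if len(out): rim.append(px((cx+rr[out[-1]]*d[0],cy+rr[out[-1]]*d[1])))
P=np.array([onz(s,*p,.103)[:2] for p in rim]); x,e=circ(P); print('plate big',x,e,len(P)); x,e=circ(P,.01); print(x,e)
B=x
# carrier: boundary of white/beige
w=(g>190).astype(np.uint8); be=((c[...,0]-c[...,2]>12)&(g<190)).astype(np.uint8)
bd=cv2.dilate(be,np.ones((7,7)))&cv2.dilate(w,np.ones((7,7)))
ys,xs=np.where(bd>0); print(len(xs))
Q=np.array([onz(s,*px(p),.090)[:2] for p in zip(xs,ys)]); x,e=circ(Q,.01); print('carrier',x,e, circ(Q))
ex=np.array([np.cos(np.radians(18.2)),np.sin(np.radians(18.2))]);ey=np.array([-ex[1],ex[0]])
print('carrier-plate in stand axes',(x-B)@ex,(x-B)@ey)
vis=c.copy(); vis[bd>0]=[255,0,0]
for u,v in rim: cv2.circle(vis,(int((u-u0+.5)*k),int((v-v0+.5)*k)),2,(0,255,0),-1)
cv2.imwrite('pics/v1.png',vis[...,::-1])
E
```

```text
119.21295349113643
plate big [0.51571422 0.08503472 0.01103172] 0.00019345400034982523 72
[0.5157457 0.0852087] 0.001033967540827955
21
carrier [0.51791732 0.0919718 ] 3.890618834437045e-05 (array([0.51789545, 0.09192448, 0.00995055]), np.float64(3.8855858278849006e-05))
carrier-plate in stand axes 0.004175332395984078 0.005746483787282919[ WARN:0@1.071] global loadsave.cpp:1063 imwrite_ Unsupported depth image for selected encoder is fallbacked to CV_8U.
```

View pics/v1.png

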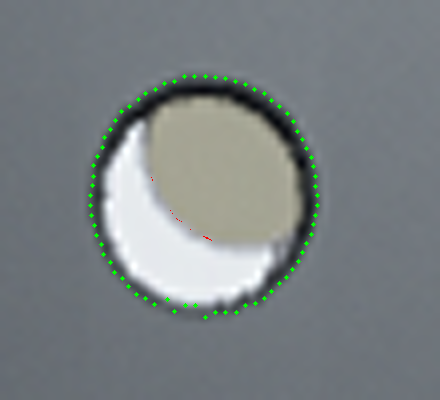

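```bash
python3 - <<'E'
from h import *
s=load('w4'); im=cv2.cvtColor(s['img'],cv2.COLOR_RGB2BGR)
cv2.imwrite('pics/i.png',cv2.resize(im[205:315,240:320],None,fx=5,fy=5,interpolation=cv2.INTER_CUBIC))
p=[.53666,.00857,.2242]
for dz in (-.1009,.0021): print(proj(s,np.array(p)+[0,0,dz]))
E
```

```text
[276.81510046 217.19581833]
[276.42792507 285.65019924]
```

View pics/i.png

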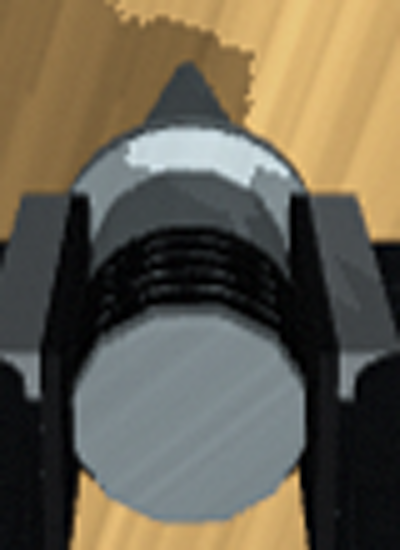

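```bash
python3 - <<'E'
from h import *
from scipy.spatial.transform import Rotation as Ro
s=load('w4'); tip=onz(s,277.0,219.6,.1233)[:2]; tcp=np.array([.53666,.00857]); print(tip,tip-tcp)
B=np.array([.5157,.0851]);C=np.array([.5179,.0920]); tgt=B+.7*(C-B)
R=Ro.from_quat([.58624,.81014,0,0]).as_matrix()
print(R.round(3)); print((R.T@np.r_[tgt-tip,0])*100,(R.T@np.r_[C-tip,0])*100,(R.T@np.r_[tip-tcp,0])*100)
E
```

```text
[0.53741457 0.00673932] [ 0.00075457 -0.00183068]
[[-0.313  0.95   0.   ]
 [ 0.95   0.313  0.   ]
 [ 0.     0.    -1.   ]]
[8.53277938 0.68462178 0.        ] [8.70876749 0.81203131 0.        ] [-0.19748244  0.01443823  0.        ]
```

Emit:
{"method": "arm_command", "body": {"plan": [[[2.5, 0.2, 0, 0, 0, 0, 255], [5.5, 0.45, 0, 0, 0, 0, 255], [7.7, 0.62, 0, 0, 0, 0, 255], [8.5, 0.68, 0, 0, 0, 0, 255], [8.5, 0.68, 0, 0, 0, 0, 255], [8.5, 0.68, 0, 0, 0, 0, 255], [8.5, 0.68, 0, 0, 0, 0, 255]]]}}

```text
time: 5.18
position: [0.5169, 0.0912, 0.2243]
ee_rot: [0.0, 0.586, 0.81, -0.0]
wrist_force: [-0.0, -0.1, -1.4]
width: 0.242
```

```bash
python3 - <<'E'
from h import *
s=snap('wrist','w5'); o=ctrl.observe(); print(o['time'],o['position'],o['ee_rot'],o['wrist_force'],o['width']*85)
im=cv2.cvtColor(s['img'],cv2.COLOR_RGB2BGR)
cv2.imwrite('pics/j.png',cv2.resize(im[120:320,200:360],None,fx=3,fy=3,interpolation=cv2.INTER_CUBIC))
t=snap('scene','s5');im=cv2.cvtColor(t['img'],cv2.COLOR_RGB2BGR)
cv2.imwrite('pics/k.png',cv2.resize(im[110:230,260:400],None,fx=5,fy=5,interpolation=cv2.INTER_CUBIC))
E
```

```text
5.2333 [0.51696441 0.09113988 0.22428289] [ 1.70977342e-04  5.86282958e-01  8.10106321e-01 -1.10659041e-04] [-1.0640611  -0.03102217 -1.55597039] 20.97482289646875
```

View pics/j.png

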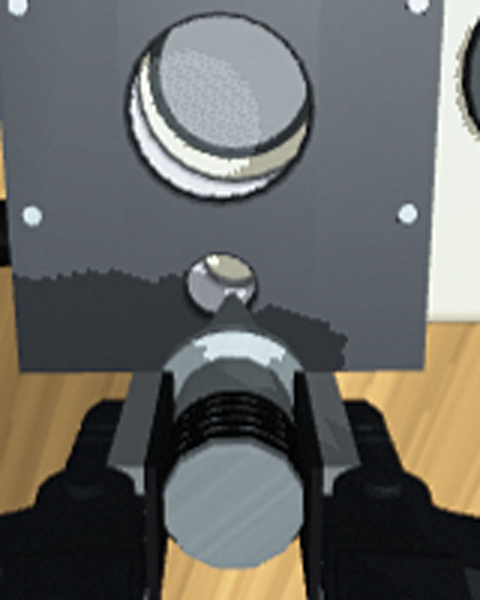

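View pics/k.png

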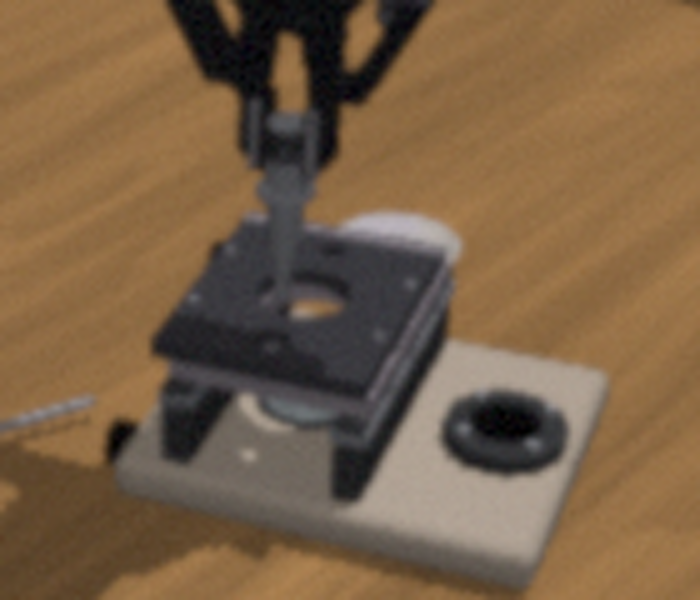

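```bash
python3 - <<'E'
from h import *
s=load('w5')
B=onz(s,273.8,214.5,.103)[:2]; tip=onz(s,277.6,219.8,.1234)[:2]
print(B,tip)
ex=np.array([np.cos(np.radians(18.2)),np.sin(np.radians(18.2))]);ey=np.array([-ex[1],ex[0]])
print('tip-B stand axes mm',(tip-B)@ex*1e3,(tip-B)@ey*1e3)
c=load('scene0'); c=load('s5')
print('scene tip pred',proj(c,[*tip,.1234]),'hole',proj(c,[*B,.103]), 'with 0 offset', proj(c,[*B,.1234]))
E
```

```text
[0.5158458  0.08634844] [0.51835177 0.08902762]
tip-B stand axes mm 3.217404461772089 1.7624435432255818
scene tip pred [316.55455706 169.65963358] hole [314.92238549 176.45832779] with 0 offset [315.14794546 169.75034124]
```

Emit:
{"method": "arm_command", "body": {"plan": [[[0, 0, 0.8, 0, 0, 0, 255], [0, 0, 1.6, 0, 0, 0, 255], [0, 0, 2.1, 0, 0, 0, 255], [0, 0, 2.4, 0, 0, 0, 255], [0, 0, 2.7, 0, 0, 0, 255], [0, 0, 3, 0, 0, 0, 255], [0, 0, 3, 0, 0, 0, 255]]]}}

```text
time: 5.87
position: [0.5163, 0.0924, 0.1936]
ee_rot: [-0.0, 0.586, 0.81, -0.0]
wrist_force: [0.6, 0.2, -1.5]
width: 0.239
```

```bash
python3 - <<'E'
from h import *
s=snap('wrist','w6'); o=ctrl.observe(); print(o['time'],o['position'],o['ee_rot'],o['wrist_force'],o['torque'],o['width']*85)
im=cv2.cvtColor(s['img'],cv2.COLOR_RGB2BGR)
cv2.imwrite('pics/l.png',cv2.resize(im[70:320,180:380],None,fx=3,fy=3,interpolation=cv2.INTER_CUBIC)[:600])
E
```

```text
5.9167 [0.51649031 0.09242521 0.19399314] [-1.79528429e-04  5.85770192e-01  8.10477155e-01 -1.77317773e-04] [-0.42518449  0.40996907 -2.12871034] [-0.00028962  0.02758703  0.03750839] 20.586654213974246
```

View pics/l.png

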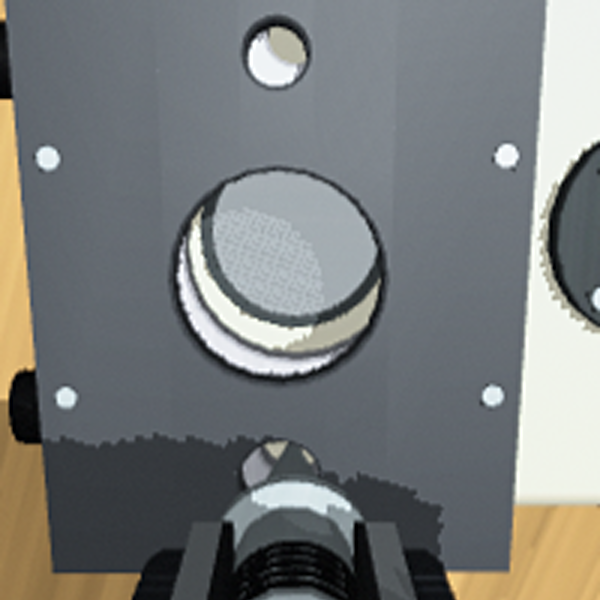

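Emit:
{"method": "arm_command", "body": {"plan": [[[0, 0, 0.3, 0, 0, 0, 255], [0, 0, 0.6, 0, 0, 0, 255], [0, 0, 0.9, 0, 0, 0, 255], [0.1, 0.05, 1.1, 0, 0, 0, 255], [0.2, 0.1, 1.3, 0, 0, 0, 255], [0.2, 0.1, 1.5, 0, 0, 0, 255], [0.2, 0.1, 1.5, 0, 0, 0, 255]]]}}

```text
time: 6.5
position: [0.5164, 0.0939, 0.1789]
ee_rot: [-0.0, 0.586, 0.811, -0.001]
wrist_force: [-0.7, -5.6, -0.0]
width: 0.244
```

```bash
python3 - <<'E'
from h import *
o=ctrl.observe(); print(o['time'],o['position'],o['ee_rot'],o['wrist_force'],o['torque'],o['width']*85)
E
```

```text
6.5 [0.51637689 0.09385021 0.17889308] [-6.36620865e-05  5.85605582e-01  8.10595427e-01 -1.07341434e-03] [-0.66932664 -5.62346643 -0.01788561] [-1.21712925  0.3260626   0.01092634] 20.774426900125277
```

Emit:
{"method": "arm_command", "body": {"plan": [[[0, 0, 0.3, 0, 0, 0, 255], [0, 0, 0.6, 0, 0, 0, 255], [0, 0, 0.9, 0, 0, 0, 255], [0, 0, 1.2, 0, 0, 0, 255], [0, 0, 1.5, 0, 0, 0, 255], [0, 0, 1.5, 0, 0, 0, 255]]]}}

```text
time: 7.0
position: [0.5161, 0.0938, 0.1637]
ee_rot: [-0.0, 0.586, 0.811, -0.001]
wrist_force: [-1.8, -5.7, -0.3]
width: 0.242
```

```bash
python3 - <<'E'
from h import *
s=snap('wrist','w7'); o=ctrl.observe(); print(o['time'],o['position'],o['ee_rot'],o['wrist_force'],o['torque'],o['width']*85)
im=cv2.cvtColor(s['img'],cv2.COLOR_RGB2BGR)
cv2.imwrite('pics/m.png',cv2.resize(im[30:280,180:380],None,fx=3,fy=3,interpolation=cv2.INTER_CUBIC)[:600])
E
```

```text
7.05 [0.51611521 0.09379493 0.16370186] [-3.19037066e-04  5.85672290e-01  8.10546965e-01 -1.21828065e-03] [-1.79363522 -5.77820218 -0.31143046] [-1.25209556  0.30521791 -0.01694803] 20.70941564323061
```

View pics/m.png

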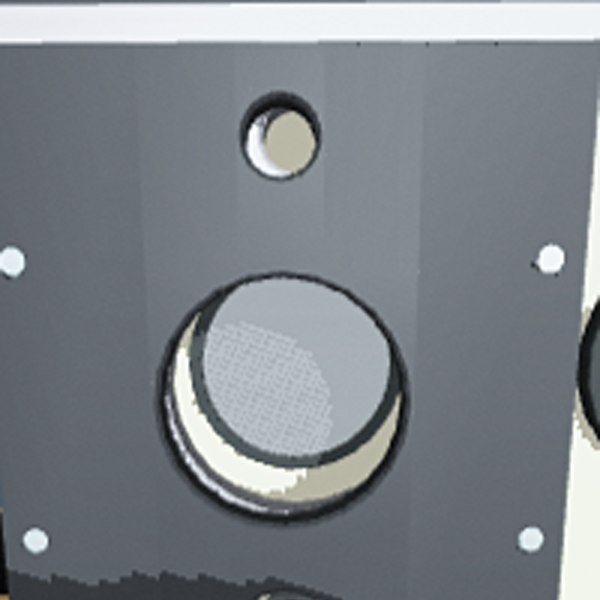

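```bash
cat > sm.py <<'E'
from h import *
import sys
def meas(fn,u0,v0,w=46,hh=46,k=8,rs=.00675,thr=190):
    s=load(fn); im=s['img'].astype(np.float32); 
    c=np.clip(cv2.resize(im[v0:v0+hh,u0:u0+w],None,fx=k,fy=k,interpolation=cv2.INTER_CUBIC),0,255); g=c.mean(2)
    px=lambda p:((p[0]+.5)/k-.5+u0,(p[1]+.5)/k-.5+v0)
    # plate rim: dark/bright/beige vs plate grey -> largest blob
    pg=np.median(np.r_[g[:8].ravel(),g[-8:].ravel()])
    m=((np.abs(g-pg)>25)|(c[...,0]-c[...,2]>8)).astype(np.uint8)
    m=cv2.morphologyEx(m,cv2.MORPH_OPEN,np.ones((5,5)))
    cs,_=cv2.findContours(m,cv2.RETR_EXTERNAL,cv2.CHAIN_APPROX_NONE); ct=max(cs,key=cv2.contourArea)[:,0]
    P=np.array([onz(s,*px(p),.103)[:2] for p in ct]); pc,e=circ(P)
    be=((c[...,0]-c[...,2]>12)&(g<thr)).astype(np.uint8)
    wh=((g>thr)&(c[...,0]-c[...,2]<12)).astype(np.uint8)
    bd=cv2.dilate(be,np.ones((9,9)))&cv2.dilate(wh,np.ones((9,9)))
    ys,xs=np.where(bd>0)
    ex=np.array([np.cos(np.radians(18.2)),np.sin(np.radians(18.2))]);ey=np.array([-ex[1],ex[0]])
    vis=c.copy(); vis[bd>0]=[255,0,0]; vis[ct[:,1],ct[:,0]]=[0,255,0]
    cv2.imwrite('pics/vis_%s.png'%fn,vis[...,::-1].astype(np.uint8))
    print('plate',pc,e,len(xs))
    if len(xs)>5:
        Q=np.array([onz(s,*px(p),.090)[:2] for p in zip(xs,ys)]); x,e2=circ(Q,rs); print('carrier',x,e2,'off stand mm',((x-pc[:2])@ex*1e3).round(2),((x-pc[:2])@ey*1e3).round(2))
if __name__=='__main__': meas(sys.argv[1],int(sys.argv[2]),int(sys.argv[3]))
E
python3 sm.py w7 250 52; python3 sm.py w6 250 65
```

```text
plate [0.4840045  0.18407295 0.00779314] 6.126355620691474e-05 983
carrier [0.48612095 0.18717917] 0.00020372075979307222 off stand mm 2.98 2.29
plate [0.48386547 0.17984769 0.00781475] 5.757976514238941e-05 794
carrier [0.48197397 0.17502432] 0.0008410089911638458 off stand mm -3.3 -3.99
```

View pics/vis_w7.png

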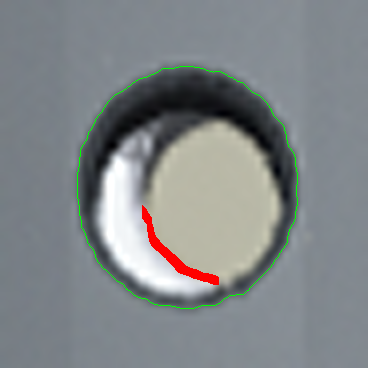

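View pics/vis_w6.png

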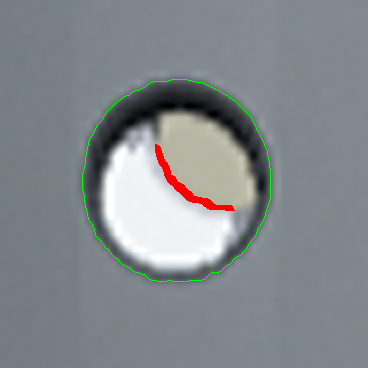

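```bash
sed -i "s/Q=np.array(\[onz(s,\*px(p),.090)\[:2\] for p in zip(xs,ys)\]); x,e2=circ(Q,rs)/Q=np.array([onz(s,*px(p),.090)[:2] for p in zip(xs,ys)]); by,bx=np.where(be>0); i0=onz(s,*px((bx.mean(),by.mean())),.09)[:2]; q=least_squares(lambda c:np.hypot(*(Q-c).T)-rs,i0); x=q.x; e2=np.sqrt(np.mean(q.fun**2))/" sm.py
python3 sm.py w7 250 52; python3 sm.py w6 250 65
```

```text
plate [0.4840045  0.18407295 0.00779314] 6.126355620691474e-05 983
carrier [0.48611276 0.18718059] 0.00020369668684763946 off stand mm 2.97 2.29
plate [0.48386547 0.17984769 0.00781475] 5.757976514238941e-05 794
carrier [0.48624654 0.18712361] 0.00019750459850256458 off stand mm 4.53 6.17
```

Emit:
{"method": "arm_command", "body": {"plan": [[[0.02, 0.08, 0, 0, 0, 0, 255], [0.04, 0.16, 0.1, 0, 0, 0, 255], [0.06, 0.24, 0.3, 0, 0, 0, 255], [0.06, 0.24, 0.5, 0, 0, 0, 255], [0.06, 0.24, 0.5, 0, 0, 0, 255], [0.06, 0.24, 0.5, 0, 0, 0, 255]]]}}

```text
time: 7.55
position: [0.5184, 0.0952, 0.159]
ee_rot: [-0.0, 0.586, 0.811, -0.001]
wrist_force: [-2.0, -5.2, 0.1]
width: 0.242
```

```bash
python3 - <<'E'
from h import *
s=snap('wrist','w8'); o=ctrl.observe(); print(o['time'],o['position'],o['ee_rot'],o['wrist_force'],o['torque'],o['width']*85)
print(proj(s,[.4845,.185,.103]))
E
python3 sm.py w8 250 45
```

```text
7.6 [0.51841494 0.09516582 0.15895351] [-1.49786956e-04  5.85675052e-01  8.10545290e-01 -1.02179927e-03] [-0.88501951 -5.08431243  0.74775431] [-1.12725545  0.3339863   0.04529462] 20.237687041341665
[269.3341643   73.45895559]
plate [0.48663839 0.18637466 0.00778681] 5.541834994279572e-05 0
```

View pics/vis_w8.png

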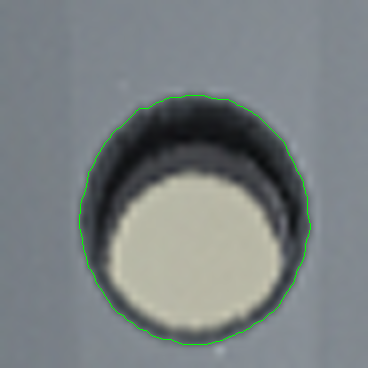

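Emit:
{"method": "arm_command", "body": {"plan": [[[0, 0, 0.2, 0, 0, 0, 255], [0, 0, 0.4, 0, 0, 0, 255], [0, 0, 0.6, 0, 0, 0, 255], [0, 0, 0.8, 0, 0, 0, 255], [0, 0, 0.8, 0, 0, 0, 255], [0, 0, 0.8, 0, 0, 0, 255]]]}}

```text
time: 8.1
position: [0.5182, 0.0951, 0.1508]
ee_rot: [-0.0, 0.586, 0.811, -0.001]
wrist_force: [-1.7, -7.1, -1.1]
width: 0.244
```

```bash
python3 - <<'E'
from h import *
s=snap('wrist','w9'); o=ctrl.observe(); print(o['time'],o['position'],o['ee_rot'],o['wrist_force'],o['torque'],o['width']*85)
print(proj(s,[.4845,.185,.103]))
E
python3 sm.py w9 250 35
```

```text
8.15 [0.51816258 0.09513801 0.15077578] [-3.66616625e-04  5.85717993e-01  8.10513971e-01 -1.18377355e-03] [-1.71976198 -6.00910035 -1.62880009] [-1.14763103  0.34199523 -0.02390719] 21.152199160601498
[269.44199263  70.82587514]
plate [0.48654821 0.18779379 0.00739203] 0.0005141958501822096 0
```

View pics/vis_w9.png

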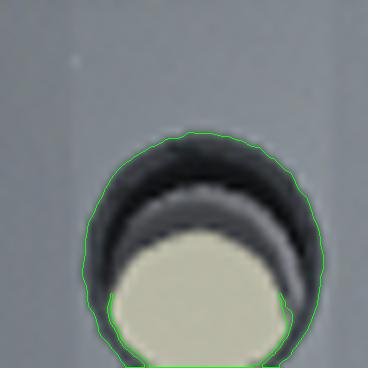

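```bash
python3 sm.py w9 250 46
```

```text
plate [0.48673831 0.18726628 0.00778487] 5.1250599204221017e-05 0
```

View pics/vis_w9.png

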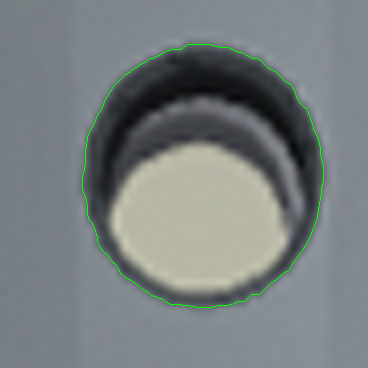

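Emit:
{"method": "arm_command", "body": {"plan": [[[-0.02, -0.03, 0, 0, 0, 0, 255], [-0.03, -0.05, 0.1, 0, 0, 0, 255], [-0.03, -0.05, 0.25, 0, 0, 0, 255], [-0.03, -0.05, 0.4, 0, 0, 0, 255], [-0.03, -0.05, 0.4, 0, 0, 0, 255]]]}}

```text
time: 8.57
position: [0.518, 0.0949, 0.1469]
ee_rot: [-0.0, 0.586, 0.811, -0.001]
wrist_force: [-0.7, -4.6, -0.0]
width: 0.244
```

```bash
python3 - <<'E'
from h import *
s=snap('wrist','w10'); o=ctrl.observe(); print(o['time'],o['position'],o['ee_rot'],o['wrist_force'],o['torque'],o['width']*85)
E
python3 sm.py w10 250 42
```

```text
8.6167 [0.51803542 0.09492906 0.14692294] [-2.76782195e-04  5.85750688e-01  8.10490801e-01 -8.46893861e-04] [-2.06374638 -5.64994385 -0.58469119] [-1.00421989  0.31129714  0.00916225] 20.904650285923
plate [0.48673589 0.18725918 0.00779562] 5.224867207965142e-05 0
```

View pics/vis_w10.png

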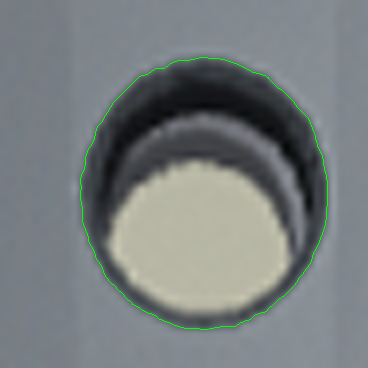

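Emit:
{"method": "arm_command", "body": {"plan": [[[0, -0.02, 0.05, 0, 0, 0, 255], [0, -0.04, 0.1, 0, 0, 0, 255], [0, -0.04, 0.15, 0, 0, 0, 255], [0, -0.04, 0.2, 0, 0, 0, 255], [0, -0.04, 0.2, 0, 0, 0, 255]]]}}

```text
time: 9.03
position: [0.5179, 0.0949, 0.1452]
ee_rot: [-0.0, 0.586, 0.811, -0.001]
wrist_force: [-2.4, -4.9, 1.2]
width: 0.243
```

```bash
python3 - <<'E'
from h import *
s=snap('wrist','w11'); o=ctrl.observe(); print(o['time'],o['position'],o['ee_rot'],o['wrist_force'],o['torque'],o['width']*85)
E
python3 sm.py w11 250 40
```

```text
9.0833 [0.51792309 0.09487393 0.14514726] [-7.23044294e-05  5.85744901e-01  8.10495241e-01 -6.07911228e-04] [-0.77015057 -4.06913296  1.71283215] [-0.93346321  0.30694288 -0.00368702] 20.503524805088617
plate [0.48673077 0.18726907 0.00778494] 5.423805283434165e-05 0
```

Emit:
{"method": "arm_command", "body": {"plan": [[[0, -0.02, 0.05, 0, 0, 0, 255], [0, -0.02, 0.1, 0, 0, 0, 255], [0, -0.02, 0.15, 0, 0, 0, 255], [0, -0.02, 0.15, 0, 0, 0, 255]]]}}

```text
time: 9.42
position: [0.5178, 0.0948, 0.1437]
ee_rot: [0.0, 0.586, 0.811, -0.001]
wrist_force: [-1.3, -6.0, 1.4]
width: 0.246
```

```bash
python3 - <<'E'
from h import *
s=snap('wrist','w12'); o=ctrl.observe(); print(o['time'],o['position'],o['ee_rot'],o['wrist_force'],o['torque'],o['width']*85)
E
python3 sm.py w12 250 40
```

```text
9.4667 [0.5178139  0.09483178 0.14373383] [ 8.07157416e-06  5.85737695e-01  8.10500501e-01 -5.39505333e-04] [-2.10183721 -5.61389451  1.43035907] [-0.94476991  0.24008051 -0.01253819] 20.425212191491507
plate [0.48674097 0.18726732 0.00779978] 5.4584725348664444e-05 0
```

Emit:
{"method": "arm_command", "body": {"plan": [[[0, -0.01, 0.05, 0, 0, 0, 255], [0, -0.01, 0.1, 0, 0, 0, 255], [0, -0.01, 0.15, 0, 0, 0, 255], [0, -0.01, 0.15, 0, 0, 0, 255]]]}}

```text
time: 9.8
position: [0.5177, 0.0948, 0.1422]
ee_rot: [-0.0, 0.586, 0.811, -0.001]
wrist_force: [-1.2, -5.1, 1.6]
width: 0.244
```

```bash
python3 - <<'E'
from h import *
s=snap('wrist','w13'); o=ctrl.observe(); print(o['time'],o['position'],o['ee_rot'],o['wrist_force'],o['torque'],o['width']*85)
E
python3 sm.py w13 250 40
```

```text
9.85 [0.51767011 0.09477245 0.14219113] [-2.22882533e-05  5.85722182e-01  8.10511674e-01 -5.92578884e-04] [-1.62282003 -5.22118045  1.61512659] [-0.97940441  0.26712309  0.02191817] 20.626806320307338
plate [0.48674581 0.18726223 0.00778785] 4.587262298247888e-05 0
```

Emit:
{"method": "arm_command", "body": {"plan": [[[0, 0, 0.05, 0, 0, 0, 255], [0, 0, 0.1, 0, 0, 0, 255], [0, 0, 0.12, 0, 0, 0, 255], [0, 0, 0.12, 0, 0, 0, 255]]]}}

```text
time: 10.18
position: [0.5176, 0.0948, 0.141]
ee_rot: [-0.0, 0.586, 0.811, -0.001]
wrist_force: [-2.2, -4.7, 2.7]
width: 0.244
```

```bash
python3 - <<'E'
from h import *
s=snap('wrist','w14'); o=ctrl.observe(); print(o['time'],o['position'],o['ee_rot'],o['wrist_force'],o['torque'],o['width']*85)
im=cv2.cvtColor(s['img'],cv2.COLOR_RGB2BGR)
cv2.imwrite('pics/n.png',cv2.resize(im[200:320,220:340],None,fx=5,fy=5,interpolation=cv2.INTER_CUBIC))
E
```

```text
10.2333 [0.51764048 0.09472904 0.14101655] [-4.30813108e-05  5.85741356e-01  8.10497789e-01 -6.28794316e-04] [-0.96155689 -5.26857726  2.2949284 ] [-1.01613841  0.3821553  -0.02173587] 20.391773427858418
```

View pics/n.png

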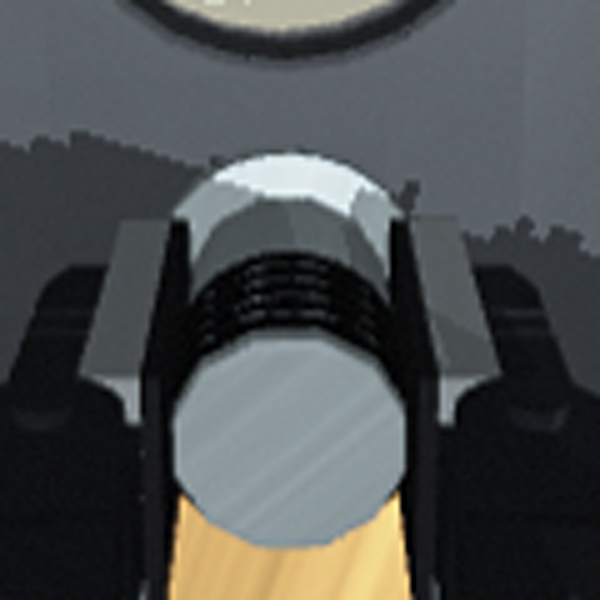

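Emit:
{"method": "arm_command", "body": {"plan": [[[0, 0, 0.04, 0, 0, 0, 255], [0, 0, 0.08, 0, 0, 0, 255], [0, 0, 0.08, 0, 0, 0, 255]]]}}

```text
time: 10.48
position: [0.5177, 0.0947, 0.1408]
ee_rot: [0.0, 0.586, 0.811, -0.001]
wrist_force: [-3.6, -6.1, 8.8]
width: 0.24
```

Emit:
{"method": "arm_command", "body": {"plan": [[[0, 0, -0.03, 0, 0, 0, 240], [0, 0, -0.03, 0, 0, 0, 120], [0, 0, -0.03, 0, 0, 0, 90], [0, 0, -0.03, 0, 0, 0, 90], [0, 0, -0.03, 0, 0, 0, 90], [0, 0, -0.03, 0, 0, 0, 90]]]}}

```text
time: 10.98
position: [0.5181, 0.0954, 0.1405]
ee_rot: [0.0, 0.586, 0.81, 0.0]
wrist_force: [-0.1, -1.2, 0.6]
width: 0.65
```

```bash
python3 - <<'E'
from h import *
s=snap('wrist','w15'); o=ctrl.observe(); print(o['time'],o['position'],o['ee_rot'],o['wrist_force'],o['torque'],o['width']*85)
im=cv2.cvtColor(s['img'],cv2.COLOR_RGB2BGR)
cv2.imwrite('pics/o.png',cv2.resize(im[40:320,180:380],None,fx=2,fy=2,interpolation=cv2.INTER_CUBIC))
E
python3 sm.py w15 250 38
```

```text
11.0333 [0.5180454  0.09541455 0.14053113] [-2.14745691e-05  5.85792685e-01  8.10460933e-01  7.45008839e-05] [0.20287489 0.19530432 0.20398549] [0.04212945 0.05141915 0.00883102] 55.22312278187157
plate [0.48674129 0.18727885 0.007787  ] 4.3291542468772447e-05 0
```

View pics/o.png

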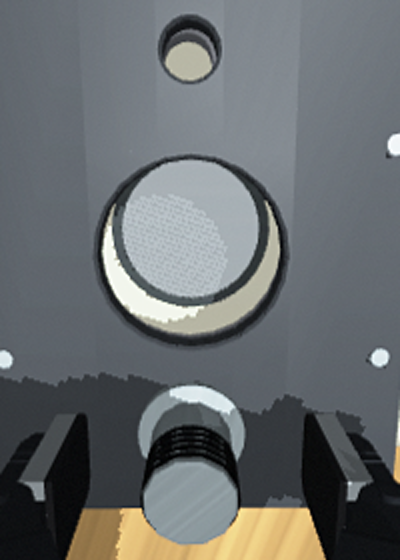

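Emit:
{"method": "arm_command", "body": {"plan": [[[0, 0, -1.5, 0, 0, 0, 90], [0, 0, -4, 0, 0, 0, 90], [0, 0, -7, 0, 0, 0, 90], [-2.5, -0.8, -8, 0, 0, 0, 90], [-6, -1.9, -8, 0, 0, 0.03, 90], [-10, -3.2, -8, 0, 0, 0.1, 90], [-14, -4.4, -8, 0, 0, 0.2, 90], [-18, -5.7, -8, 0, 0, 0.27, 90], [-22, -7, -8, 0, 0, 0.27, 90], [-26, -8.2, -8, 0, 0, 0.27, 90], [-30, -9.5, -8, 0, 0, 0.27, 90], [-34, -10.8, -8, 0, 0, 0.27, 90], [-37.5, -11.9, -7, 0, 0, 0.27, 90], [-39.5, -12.5, -6, 0, 0, 0.27, 90], [-40.4, -12.8, -6, 0, 0, 0.27, 90], [-40.4, -12.8, -6, 0, 0, 0.27, 90], [-40.4, -12.8, -6, 0, 0, 0.27, 90], [-40.4, -12.8, -6, 0, 0, 0.27, 90]]]}}

```text
time: 12.53
position: [0.5233, -0.3272, 0.201]
ee_rot: [-0.0, 0.689, 0.724, 0.0]
wrist_force: [-0.7, -0.4, 0.4]
width: 0.647
```

```bash
python3 - <<'E'
from h import *
s=snap('wrist','w16'); o=ctrl.observe(); print(o['time'],o['position'],o['ee_rot'],o['wrist_force'],o['width']*85)
print(proj(s,[.5229,-.3285,.114]))
im=cv2.cvtColor(s['img'],cv2.COLOR_RGB2BGR)
cv2.imwrite('pics/p.png',cv2.resize(im[140:340,180:380],None,fx=3,fy=3,interpolation=cv2.INTER_CUBIC))
t=snap('top','t16');im=cv2.cvtColor(t['img'],cv2.COLOR_RGB2BGR)
cv2.imwrite('pics/q.png',cv2.resize(im[150:260,155:255],None,fx=5,fy=5,interpolation=cv2.INTER_CUBIC))
E
```

```text
12.5833 [ 0.5234815  -0.32707989  0.20111494] [8.25150692e-05 6.89128216e-01 7.24639394e-01 2.07431886e-04] [ 0.62535291  0.5191987  -0.21711137] 55.71205631392057
[275.9659683  224.30069481]
```

View pics/p.png

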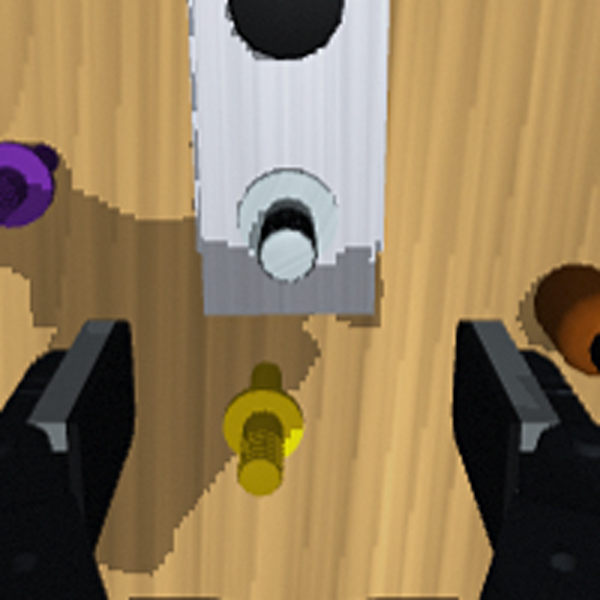

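View pics/q.png

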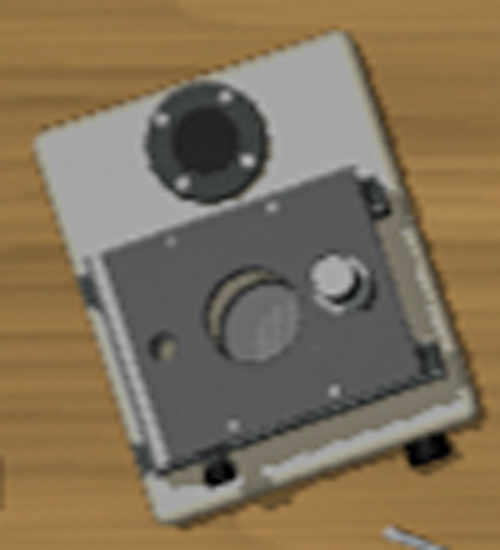

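Emit:
{"method": "arm_command", "body": {"plan": [[[-0.1, -0.05, 2, 0, 0, 0, 90], [-0.14, -0.05, 4.5, 0, 0, 0, 90], [-0.14, -0.05, 7, 0, 0, 0, 90], [-0.14, -0.05, 8.5, 0, 0, 0, 90], [-0.14, -0.05, 8.8, 0, 0, 0, 90], [-0.14, -0.05, 8.8, 0, 0, 0, 90], [-0.14, -0.05, 8.8, 0, 0, 0, 150], [-0.14, -0.05, 8.8, 0, 0, 0, 255], [-0.14, -0.05, 8.8, 0, 0, 0, 255], [-0.14, -0.05, 8.8, 0, 0, 0, 255], [-0.14, -0.05, 8.8, 0, 0, 0, 255], [-0.14, -0.05, 8.8, 0, 0, 0, 255], [-0.14, -0.05, 8.8, 0, 0, 0, 255]]], "grip_force": 40}}

```text
time: 13.72
position: [0.5234, -0.3303, 0.1139]
ee_rot: [0.001, 0.69, 0.724, 0.0]
wrist_force: [-1.3, 0.8, 6.4]
width: 0.147
```

```bash
python3 - <<'E'
from h import *
o=ctrl.observe(); print(o['time'],o['position'],o['ee_rot'],o['wrist_force'],o['width']*85)
E
```

```text
13.7167 [ 0.52338871 -0.33027226  0.11393089] [9.29850285e-04 6.89646972e-01 7.24145082e-01 2.98560046e-04] [-1.32134448  0.83925022  6.40871875] 12.455047118552336
```

Emit:
{"method": "arm_command", "body": {"plan": [[[0, 0, -1.5, 0, 0, 0, 255], [0, 0, -4, 0, 0, 0, 255], [0, 0, -7.5, 0, 0, 0, 255], [0, 0, -11, 0, 0, 0, 255], [2.5, 0, -12.2, 0, 0, 0, 255], [6, 0.1, -12.2, 0, 0, 0, 255], [10, 0.2, -12.2, 0, 0, -0.05, 255], [14, 0.3, -12.2, 0, 0, -0.1, 255], [18, 0.4, -12.2, 0, 0, -0.2, 255], [22, 0.5, -12.2, 0, 0, -0.27, 255], [26, 0.6, -12.2, 0, 0, -0.27, 255], [30, 0.7, -12.2, 0, 0, -0.27, 255], [34, 0.8, -12.2, 0, 0, -0.27, 255], [38, 0.9, -12.2, 0, 0, -0.27, 255], [41.5, 0.9, -12.2, 0, 0, -0.27, 255], [43.5, 0.9, -12.2, 0, 0, -0.27, 255], [44.1, 0.9, -12.2, 0, 0, -0.27, 255], [44.1, 0.9, -12.2, 0, 0, -0.27, 255], [44.1, 0.9, -12.2, 0, 0, -0.27, 255], [44.1, 0.9, -12.2, 0, 0, -0.27, 255]]]}}

```text
time: 15.38
position: [0.5102, 0.1098, 0.2346]
ee_rot: [0.0, 0.586, 0.81, -0.0]
wrist_force: [0.5, 0.6, 0.4]
width: 0.145
```

```bash
python3 - <<'E'
from h import *
s=snap('wrist','w17'); o=ctrl.observe(); print(o['time'],o['position'],o['ee_rot'],o['wrist_force'],o['width']*85)
print('small',proj(s,[.4867,.1873,.103]),'tcp axis tip',proj(s,o['position']+[0,0,-.0759]),'top',proj(s,o['position']+[0,0,-.0359+.036]))
E
```

```text
15.4333 [0.51016395 0.10969504 0.23461174] [ 7.20812043e-05  5.86372111e-01  8.10041801e-01 -1.52066571e-04] [0.94960216 0.53601723 0.00221123] 12.594576848986598
small [279.15864454 110.1500901 ] tcp axis tip [276.6958122 227.4698837] top [276.39363581 282.93388433]
```

View pics/w17.png

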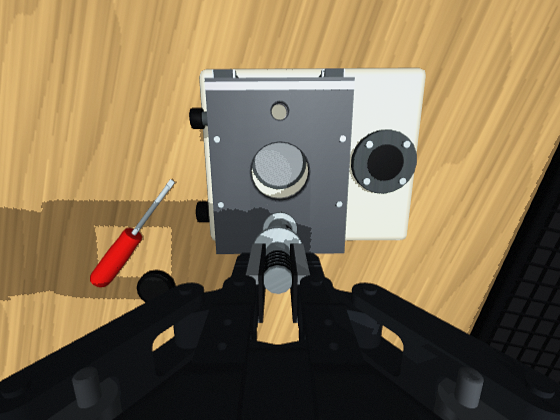

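```bash
python3 sm.py w17 257 88; python3 - <<'E'
from h import *
s=load('w17'); im=cv2.cvtColor(s['img'],cv2.COLOR_RGB2BGR)
cv2.imwrite('pics/r.png',cv2.resize(im[200:300,240:320],None,fx=6,fy=6,interpolation=cv2.INTER_CUBIC))
E
```

```text
plate [0.48748647 0.18587324 0.01994129] 0.0023823800094193988 84
carrier [0.48640979 0.18817253] 0.0002449932518892801 off stand mm -0.3 2.52
```

View pics/r.png

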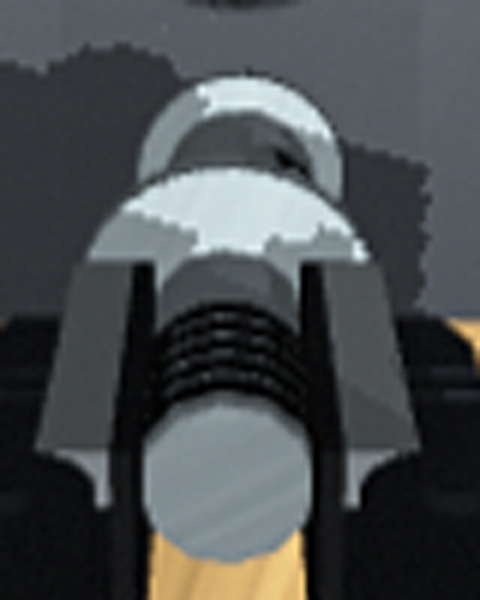

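View pics/vis_w17.png

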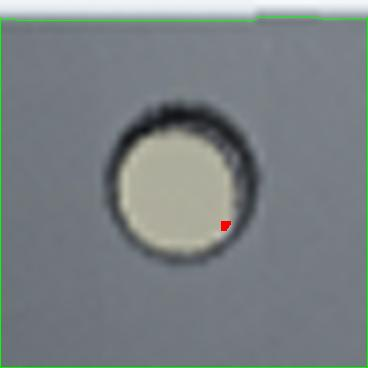

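```bash
sed -i 's/meas(sys.argv\[1\],int(sys.argv\[2\]),int(sys.argv\[3\]))/meas(*[sys.argv[1]]+[int(a) for a in sys.argv[2:]])/' sm.py; python3 sm.py w17 262 94 36 34; python3 - <<'E'
from h import *
from scipy.spatial.transform import Rotation as Ro
o=ctrl.observe(); q=o['ee_rot'];R=Ro.from_quat([q[1],q[2],q[3],q[0]]).as_matrix()
pin=o['position'][:2]+R[:2,0]*.0007+R[:2,1]*.00014
for H in ([.48674,.18727],[.4865,.1875]): print(R[:2,:2].T@(np.array(H)-pin)*100)
E
```

```text
plate [0.48648526 0.18651252 0.00678321] 0.0009513986641263181 84
carrier [0.48640979 0.18817253] 0.0002449932518892801 off stand mm 0.45 1.6
[8.0310155  0.18373174]
[8.06036091 0.16811613]
```

View pics/vis_w17.png

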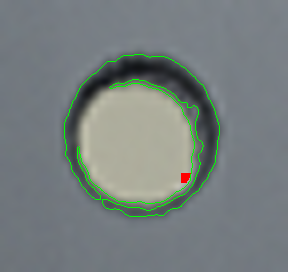

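```bash
python3 - <<'E'
from h import *
s=load('w17'); print(onz(s,279.25,110.5,.103), (218-65)/8*.5*.25/293)
E
```

```text
[0.48685481 0.18706757 0.103     ] 0.008159129692832764
```

Emit:
{"method": "arm_command", "body": {"plan": [[[2.5, 0.05, 0, 0, 0, 0, 255], [5.5, 0.1, 0, 0, 0, 0, 255], [7.5, 0.19, 0.5, 0, 0, 0, 255], [8.03, 0.19, 2, 0, 0, 0, 255], [8.03, 0.19, 3.8, 0, 0, 0, 255], [8.03, 0.19, 4.8, 0, 0, 0, 255], [8.03, 0.19, 5.2, 0, 0, 0, 255], [8.03, 0.19, 5.2, 0, 0, 0, 255], [8.03, 0.19, 5.2, 0, 0, 0, 255]]]}}

```text
time: 16.18
position: [0.4872, 0.1872, 0.1829]
ee_rot: [0.0, 0.586, 0.81, 0.0]
wrist_force: [0.7, 0.6, -0.9]
width: 0.148
```

```bash
python3 - <<'E'
from h import *
s=snap('wrist','w18'); o=ctrl.observe(); print(o['time'],o['position'],o['ee_rot'],o['wrist_force'],o['torque'],o['width']*85)
t=snap('scene','s18')
im=cv2.cvtColor(s['img'],cv2.COLOR_RGB2BGR); im2=cv2.cvtColor(t['img'],cv2.COLOR_RGB2BGR)
cv2.imwrite('pics/u.png',np.hstack([cv2.resize(im[170:320,220:340],None,fx=3,fy=3,interpolation=cv2.INTER_CUBIC),cv2.resize(im2[125:215,275:365],None,fx=5,fy=5,interpolation=cv2.INTER_CUBIC)]))
E
```

```text
16.2333 [0.48739365 0.18742664 0.18326655] [2.51787303e-04 5.86225569e-01 8.10147756e-01 3.64610712e-04] [ 0.31262262 -0.58178963 -1.0616714 ] [ 0.03591126 -0.03992061 -0.00303803] 12.61196947960376
```

View pics/u.png

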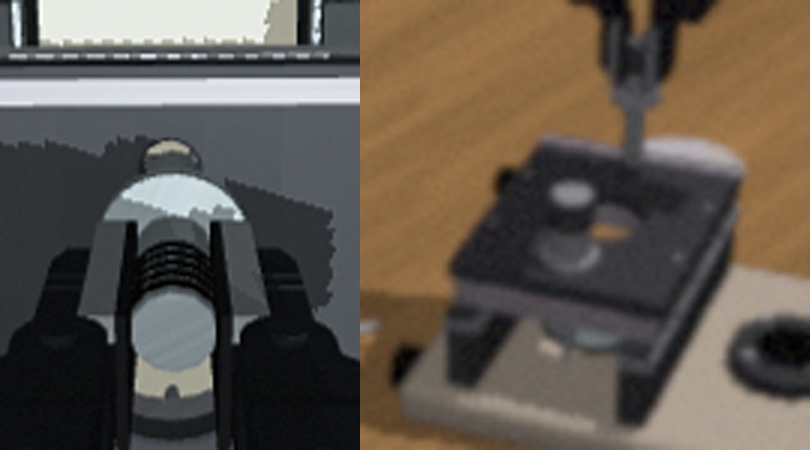

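```bash
python3 - <<'E'
from h import *
from scipy.spatial.transform import Rotation as Ro
s=load('w18'); o=ctrl.observe(); q=o['ee_rot'];R=Ro.from_quat([q[1],q[2],q[3],q[0]]).as_matrix()
im=cv2.cvtColor(s['img'],cv2.COLOR_RGB2BGR)
cv2.imwrite('pics/x.png',cv2.resize(im[205:250,250:305],None,fx=12,fy=12,interpolation=cv2.INTER_CUBIC))
P=o['position']
print(proj(s,[P[0],P[1],.103]),proj(s,P+[0,0,-.0319]))
H=np.array([.4868,.1872,.103])
for r in (.0078,.00675):
  print([proj(s,H+r*np.r_[R[:2,0]*a+R[:2,1]*b,0]).round(1) for a,b in ((1,0),(0,1),(0,-1),(-1,0))])
print((R.T@(H-P))*1e3)
E
```

```text
[277.24212566 225.1752367 ] [277.26217078 253.31340307]
[array([276.2, 214.9]), array([287.1, 225.4]), array([265.3, 225.4]), array([276.2, 235.6])]
[array([276.2, 216.3]), array([285.7, 225.4]), array([266.8, 225.4]), array([276.2, 234.3])]
[-0.15744559 -0.85076237 80.42425016]
```

View pics/x.png

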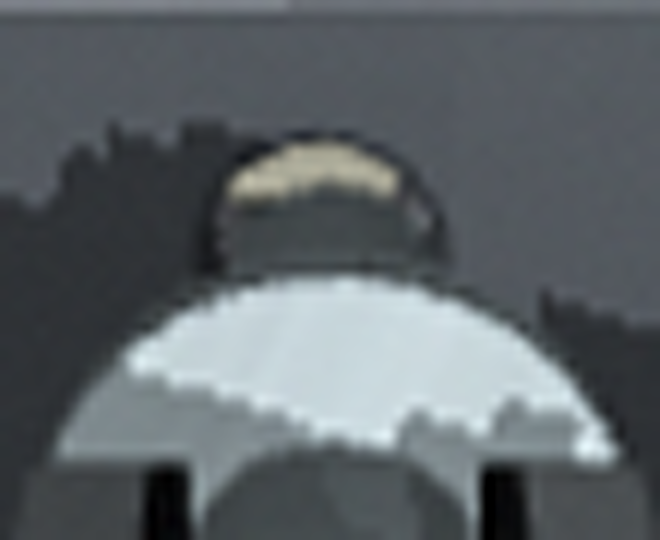

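```bash
python3 - <<'E'
from h import *
from scipy.spatial.transform import Rotation as Ro
s=load('w18'); o=ctrl.observe(); q=o['ee_rot'];R=Ro.from_quat([q[1],q[2],q[3],q[0]]).as_matrix()
P=o['position']
for off in (0,.001,.002): print(off,proj(s,P+R[:,0]*(.014+off)+[0,0,-.0319]), proj(s,P+R[:,0]*off+[0,0,.0001]))
# taper collar in w14-like free view w4
s=load('w4');P=np.array([.53666,.00857,.2242])
for off in (-.002,-.001,0): print(off,proj(s,P+R[:,0]*(.015+off)+[0,0,-.0339]))
E
```

```text
0 [277.23606246 229.46331463] [277.28317803 282.80215861]
0.001 [277.23415033 227.71657548] [277.28096779 280.80407631]
0.002 [277.23223173 225.9639257 ] [277.27874854 278.79783655]
-0.002 [276.59728617 230.57985976]
-0.001 [276.59579865 228.86508865]
0 [276.59430618 227.14460956]
```

Emit:
{"method": "arm_command", "body": {"plan": [[[-0.08, -0.01, 0, 0, 0, 0, 255], [-0.15, -0.02, 0, 0, 0, 0, 255], [-0.15, -0.02, 0.2, 0, 0, 0, 255], [-0.15, -0.02, 0.4, 0, 0, 0, 255], [-0.15, -0.02, 0.6, 0, 0, 0, 255], [-0.15, -0.02, 0.7, 0, 0, 0, 255], [-0.15, -0.02, 0.7, 0, 0, 0, 255]]]}}

```text
time: 16.87
position: [0.4868, 0.1863, 0.1752]
ee_rot: [-0.0, 0.586, 0.81, -0.0]
wrist_force: [-0.6, -1.0, -1.1]
width: 0.147
```

```bash
python3 - <<'E'
from h import *
o=ctrl.observe(); print(o['time'],o['position'],o['wrist_force'],o['torque'])
E
```

```text
16.8667 [0.48678522 0.18631989 0.17519244] [-0.63191618 -0.98042225 -1.07369706] [-0.01754296  0.05122876  0.04202832]
```

Emit:
{"method": "arm_command", "body": {"plan": [[[0, 0, 0.15, 0, 0, 0, 255], [0, 0, 0.3, 0, 0, 0, 255], [0, 0, 0.45, 0, 0, 0, 255], [0, 0, 0.6, 0, 0, 0, 255], [0, 0, 0.6, 0, 0, 0, 255]]]}}

```text
time: 17.28
position: [0.4868, 0.1863, 0.1692]
ee_rot: [-0.0, 0.586, 0.81, -0.0]
wrist_force: [1.7, 0.4, -0.5]
width: 0.143
```

```bash
python3 - <<'E'
from h import *
o=ctrl.observe(); print(o['time'],o['position'],o['wrist_force'],o['torque'])
E
```

```text
17.2833 [0.48680598 0.1862754  0.1692245 ] [ 1.70106022  0.40589075 -0.46370539] [ 0.06616465 -0.00494859 -0.01324813]
```

Emit:
{"method": "arm_command", "body": {"plan": [[[0, 0.02, 0.15, 0, 0, 0, 255], [0, 0.02, 0.3, 0, 0, 0, 255], [0, 0.02, 0.45, 0, 0, 0, 255], [0, 0.02, 0.6, 0, 0, 0, 255], [0, 0.02, 0.6, 0, 0, 0, 255]]]}}

```text
time: 17.7
position: [0.487, 0.1864, 0.1632]
ee_rot: [-0.0, 0.586, 0.81, -0.0]
wrist_force: [-0.4, 0.9, -0.5]
width: 0.15
```

```bash
python3 - <<'E'
from h import *
o=ctrl.observe(); print(o['time'],o['position'],o['wrist_force'],o['torque'])
E
```

```text
17.7 [0.48702645 0.18635196 0.16323099] [-0.42661702  0.92493077 -0.47781035] [-0.00144065  0.01978705 -0.01375368]
```

Bevel is passing the carrier mouth with no noticeable force; continuing.

Emit:
{"method": "arm_command", "body": {"plan": [[[0, 0, 0.15, 0, 0, 0, 255], [0, 0, 0.3, 0, 0, 0, 255], [0, 0, 0.45, 0, 0, 0, 255], [0, 0, 0.6, 0, 0, 0, 255], [0, 0, 0.6, 0, 0, 0, 255]]]}}

```text
time: 18.12
position: [0.4869, 0.1863, 0.1572]
ee_rot: [-0.0, 0.586, 0.81, -0.0]
wrist_force: [-1.7, -1.2, -2.0]
width: 0.143
```

```bash
python3 - <<'E'
from h import *
o=ctrl.observe(); print(o['time'],o['position'],o['wrist_force'],o['torque'])
E
```

```text
18.1167 [0.48691927 0.18626468 0.15718087] [-1.69646806 -1.18877606 -1.98064736] [-0.16378211  0.10397841  0.02502833]
```

Emit:
{"method": "arm_command", "body": {"plan": [[[-0.01, -0.01, 0.2, 0, 0, 0, 255], [-0.01, -0.01, 0.4, 0, 0, 0, 255], [-0.01, -0.01, 0.6, 0, 0, 0, 255], [-0.01, -0.01, 0.8, 0, 0, 0, 255], [-0.01, -0.01, 1, 0, 0, 0, 255], [-0.01, -0.01, 1, 0, 0, 0, 255]]]}}

```text
time: 18.62
position: [0.4869, 0.1862, 0.1471]
ee_rot: [-0.0, 0.586, 0.81, -0.0]
wrist_force: [-1.3, -1.2, -2.1]
width: 0.141
```

```bash
python3 - <<'E'
from h import *
o=ctrl.observe(); print(o['time'],o['position'],o['wrist_force'],o['torque'])
E
```

```text
18.6167 [0.48694974 0.18623399 0.14708584] [-1.32183899 -1.15946747 -2.13076709] [-0.20524423  0.26317656 -0.03268341]
```

Seat is about 8 mm above the plate, and forces are tiny.

Emit:
{"method": "arm_command", "body": {"plan": [[[0, -0.01, 0.2, 0, 0, 0, 255], [0, -0.01, 0.4, 0, 0, 0, 255], [0, -0.01, 0.6, 0, 0, 0, 255], [0, -0.01, 0.7, 0, 0, 0, 255], [0, -0.01, 0.7, 0, 0, 0, 255]]]}}

```text
time: 19.03
position: [0.4869, 0.1862, 0.1403]
ee_rot: [-0.0, 0.586, 0.81, -0.0]
wrist_force: [-2.3, 0.2, -1.9]
width: 0.146
```

```bash
python3 - <<'E'
from h import *
o=ctrl.observe(); print(o['time'],o['position'],o['wrist_force'],o['torque'])
E
```

```text
19.0333 [0.48693609 0.18621959 0.14026043] [-2.28729684  0.15116635 -1.90353349] [-0.26220121  0.29805289  0.04924056]
```

Emit:
{"method": "arm_command", "body": {"plan": [[[0, 0, 0.05, 0, 0, 0, 255], [0, 0, 0.1, 0, 0, 0, 255], [0, 0, 0.15, 0, 0, 0, 255], [0, 0, 0.18, 0, 0, 0, 255], [0, 0, 0.18, 0, 0, 0, 255]]]}}

```text
time: 19.45
position: [0.487, 0.1862, 0.1389]
ee_rot: [-0.0, 0.586, 0.81, -0.0]
wrist_force: [-2.5, -2.3, 2.1]
width: 0.15
```

Emit:
{"method": "arm_command", "body": {"plan": [[[0, 0, 0.03, 0, 0, 0, 255], [0, 0, 0.05, 0, 0, 0, 255], [0, 0, 0.05, 0, 0, 0, 255]]]}}

```text
time: 19.7
position: [0.487, 0.1862, 0.1387]
ee_rot: [0.0, 0.586, 0.81, -0.0]
wrist_force: [-3.7, -4.0, 7.8]
width: 0.142
```

Stopped at z 0.1387 with about 8 N: seated. I'll release and rise.

Emit:
{"method": "arm_command", "body": {"plan": [[[0, 0, 0, 0, 0, 0, 240], [0, 0, 0, 0, 0, 0, 150], [0, 0, 0, 0, 0, 0, 100], [0, 0, 0, 0, 0, 0, 90], [0, 0, 0, 0, 0, 0, 90], [0, 0, -0.5, 0, 0, 0, 90], [0, 0, -2, 0, 0, 0, 90], [0, 0, -4.5, 0, 0, 0, 90], [-1, 0, -7, 0, 0, 0, 90], [-4, 0, -9, 0, 0, 0, 90], [-7, 0, -10, 0, 0, 0, 90], [-9, 0, -10, 0, 0, 0, 90], [-9, 0, -10, 0, 0, 0, 90], [-9, 0, -10, 0, 0, 0, 90], [-9, 0, -10, 0, 0, 0, 90]]]}}

```text
time: 20.95
position: [0.5149, 0.1011, 0.2382]
ee_rot: [-0.0, 0.586, 0.81, -0.0]
wrist_force: [-0.9, -0.1, 0.7]
width: 0.648
```

```bash
python3 - <<'E'
from h import *
s=snap('wrist','w20'); t=snap('scene','s20'); p=snap('top','t20'); o=ctrl.observe(); print(o['time'],o['position'],o['wrist_force'],o['width']*85)
f=lambda s,a,b,c,d,k: cv2.resize(cv2.cvtColor(s['img'],cv2.COLOR_RGB2BGR)[a:b,c:d],None,fx=k,fy=k,interpolation=cv2.INTER_CUBIC)
cv2.imwrite('pics/y.png',np.hstack([f(s,60,270,180,380,2),f(t,135,219,285,365,5)]))
E
```

```text
21.1 [0.51480739 0.10160678 0.23794649] [0.18113103 0.0350199  0.03189471] 54.88636753240456
```

View pics/y.png

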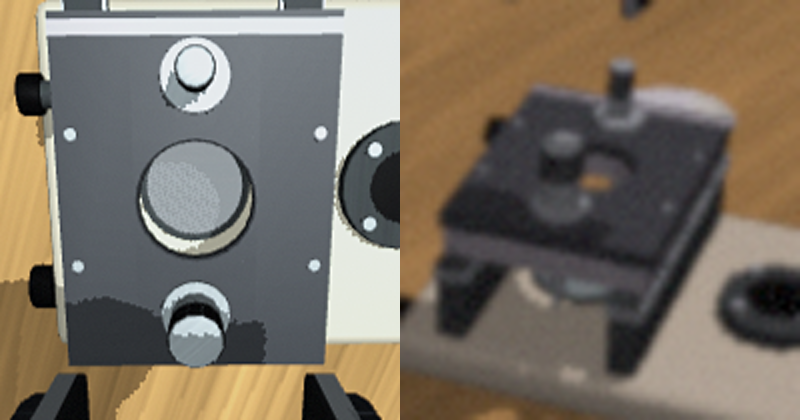

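View pics/t20.png

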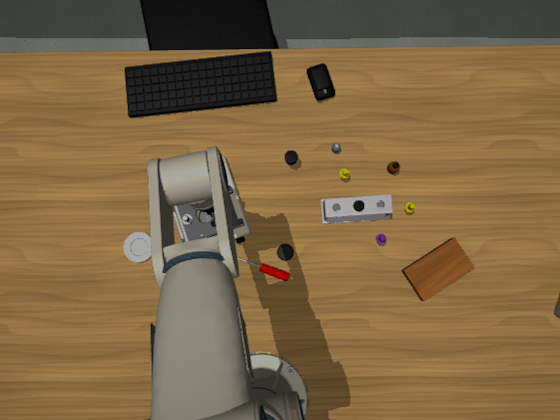

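```bash
python3 - <<'E'
from h import *
s=load('w20')
c=onz(s,277.3,97.2,.107); h=onz(s,277.5,93.8,.139); print('dowel collar',c,'head',h)
# collar dia check px: ~35 wide
print(proj(s,c+[.0133,.0044,0])-proj(s,c-[.0133,.0044,0]))
tt=onz(s,180+195.5/2,60+341/2,.143); tc=onz(s,180+196/2,60+(282)/2,.107); print('taper head',tt,'taper collar far edge',tc, tc[:2]-.015*np.array([-.313,.95]))
ctrl.job_done(); print(ctrl.observe()['time'])
E
```

```text
dowel collar [0.48690704 0.18755015 0.107     ] head [0.48728297 0.18685702 0.139     ]
[35.02482904 -0.05936936]
taper head [0.51850681 0.09260813 0.143     ] taper collar far edge [0.51421951 0.10648969 0.107     ] [0.51891451 0.09223969]
the job is handed in; nothing more can be done
the job is handed in; nothing more can be done
```

I placed both pins home, let them go, and handed the job in at about 21 s of the 72 s allowed; no verdict is reported.

- **Tapered pin:** I took the thick-headed pin from the rack and worked it down through the big hole, following the measured offset of the carrier. The plate moved about 4 mm in x and 6 mm in y into line. The descent stopped at the expected height with about 9 N of force.
- **Straight pin:** I put the slim-headed pin in the small hole with sideways forces of a few newtons. It stopped at the expected height with about 8 N.

**Last checks:**
- **Straight pin:** its collar measured within about 0.4 mm of the small hole's centre. Its head is within 1 mm of its collar centre, so it stands upright.
- **Tapered pin:** its collar and head measured within about 1 mm of the big hole's centre.
- **Clear of the work:** the gripper was about 10 cm above the pins, with about zero wrist force.
- **Other things on the desk:** the last top picture shows the thumbscrew and the loose items I could see where they were. The arm hid part of the stand in that picture.

**What disagreed:** the camera and the arm's own position differed by 1–2 mm. Two readings of the tapered pin's tip above its hole also differed by about 2 mm along the stand's y. I relied on force and on the crescent in the small hole for the final alignment. The plate still measured about 0.5 mm off the carrier in x, about what the pin's clearance allows.

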